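# Take the flat cakes off the griddle and brush it clean

### The arm

A 6-joint arm with a two-finger parallel gripper is mounted at the origin on the work surface. World frame = base frame: x ahead of the robot, y to its left, z up, the work surface at z = 0. Lengths are in m, angles in rad, forces in N, time in s.
With the tool pointing down it reaches from about 0.25 to 0.725 m from the base axis. Payload 4 kg.
Tool frame: the origin (TCP) lies midway between the tips of the shut fingers; the grasp point (between the pads) lies 19 mm behind it; y points along the fingers, z is the direction in which the jaws open and shut, and the axes are right-handed (so a half turn about y gives the same grasp; the last joint's range is limited). The gripper opens to 85 mm and grips with 20 to 120 N. Pads are 22 mm wide; open, the fingers measure 114 mm over their backs; the gripper's body (76 mm by 85 mm) begins 54 mm behind the grasp point. The pads swing forward as they close: fully open they stand 13 mm farther back than shut.
Start: joints at [-1.202, 0.241, 0.005, 1.335, 0, 1.571], TCP at [0.18, -0.466, 0.231] pointing down, gripper open.
Joint ranges: [-2.72, 2.72], [-1.05, 1.87], [-1.09, 1.28], [-1.99, 2.15], [-1.42, 1.44], [-3.14, 3.14]. Speed limits (rad/s): [2.79, 2.79, 3.14, 3.14, 3.14, 3.14].

### API

Orientations are given as a unit quaternion [x, y, z, w].
In Python, from workcell import bot gives the robot as it stands. The module is installed in compiled form; this text tells all that it offers.
- The arm moves only by the shell command python3 -m handwheel 'ROWS' [OPENING]. ROWS is JSON, a list of rows, each a list of 6 numbers: the shift along the tool's x, y, z in units of 25 mm (1.0 is 25 mm), then the turn, a rotation vector about the tool's x, y, z in units of 10 degrees (1.0 is 10 degrees). A call has exactly 5 rows; each row is the pose to reach, as a shift and turn from the pose commanded when the call began, along the tool's axes at that moment; what a row does not reach only later rows make up. A row lasts 1/8 s, in which the tool goes at most 62.5 mm and 10.7 degrees, less where a joint would pass 70% of its speed; a pose out of reach is approached as far as the arm can. A call with a gripper value outside its range is refused whole. OPENING is the gripper command: -1 is shut, 1 is fully open, values between are in proportion, set as the call begins (- or left out, the last holds). The fingers move at their own pace and stop on an object; the grip force is fixed at half the most. Time passes only in rows, so rows that repeat a pose let the fingers close, or fill a call up. It gives the time, the measured TCP pose, the force and the opening at its end, in the units of the state.
- bot.get_obs(): the state, without advancing time (a new reading comes with each control period).
- bot.camera(name): name is "scene" or "top" or "wrist"; returns a dict with "color" (480x640x3 uint8, red, green, blue), "fx", "fy", "cx", "cy" (pixels), "rvec" (rotation vector, rad) and "tvec" (3), from world to camera coordinates, as OpenCV has them. Camera axes: x right, y down, z forward; pixel columns grow to the right and rows downward; lengths in m; the calibration is good to about 2 mm. A picture is of the moment at which its call begins. There is no depth.
- bot.job_done(): hands the job in, once; it reports no verdict.
The state is a dict: "clock": time; "joint_pos": joint angles; "joint_vel": joint speeds; "tau": joint torques, N m; "eef_pos": TCP position; "tool_rot": TCP orientation; "ft_force": force on the tool from outside, world axes, zero at the start; "ft_torque": the same for the moment, N m; "grip_width": finger opening in m.
Only numpy, scipy, OpenCV 4.12 (cv2) and the standard library are available. Lean on these libraries where they do the work, as an engineer would, in place of code of your own. Each camera call takes 0.05 s, during which the arm holds its last target.

### The job

Slide the spatula under each baked cake on the griddle, lift it across and leave it lying flat on the rails of the cooling rack; the cakes are hot, so never touch them or the crust pieces with the fingers. When all the cakes are on the rack, sweep every loose piece of burnt crust off the hot plate into the crumb tray with the brush, and in the end have the spatula and the brush standing back on the wooden board, leaving the shaker, bowl, oil bottle and cup alone.

Things in the scene. Friction and masses are not known exactly. Their poses are not given: they have to be found in the camera images.
- griddle: Fixed electric griddle with a dark flat hot plate. Origin at table level (z = 0) under the plate's centre; x = towards its back, y = to its left. The plate's surface is 45 mm above the table and spans x -110..110, y -190..190 mm. Its right edge, y = -190 mm, has no rim and drops straight into the crumb tray.
- plate (a point): Centre of the hot plate's surface, axes as the griddle. Back rim (a stop to push a cake against): inner face at x = 100 mm, 25 mm high above the plate. Left rim: inner face at y = 180 mm, 25 mm high. The front is open, except for a 15 mm high rim (inner face x = -100 mm) in front of y -190..-60 mm.
- crumb_tray (a point): Centre of the inner floor of the open metal crumb tray that runs along the griddle's right edge, fixed to the griddle: inside 210 mm (griddle x) by 87 mm (griddle y from -190 to -277 mm), floor 6 mm and outer walls 50 mm above the table.
- rack: Fixed steel cooling rack, 170 mm (x) by 230 mm (y), origin at table level under its centre, x = away from the robot. Two bays side by side, each of two rails parallel to x, 12 mm wide, tops 85 mm above the table, with a clear gap of 84 mm between; a cake bridges the two. The gap is open at the front (-x) and below, down to 16 mm above the table; closed below 65 mm at its back end (x over 73 mm).
- bay_left (a point): Middle of the left (+y) bay of the rack, at the height of the rail tops; axes as the rack.
- bay_right (a point): Middle of the right (-y) bay of the rack, at the height of the rail tops; axes as the rack.
- board: Fixed wooden tool board lying across in front of the robot, 95 (x) by 620 (y) by 12 mm thick; origin at the centre of its underside, on the table.
- spatula_grip (a point): Where to grip the spatula: centre of its level, dark wooden handle, 20 mm wide (y), 24 mm tall, reaching from 65 mm behind this point to 45 mm ahead (x). x = from handle to blade, z = up when it stands on its blade, as it does by itself. The point is 65 mm above the blade's underside. 170 g.
- spatula_tip (a point): Middle of the front edge of the spatula's flat steel blade, on its underside; axes as spatula_grip, 145 mm ahead (x) of it. The blade is 85 mm long, 64 mm wide, 2.5 mm thick; a thin neck slants from its rear end up to the handle.
- brush_grip (a point): Where to grip the brush: an upright wooden block 22 mm wide (y), 85 mm long (x), from 30 to 70 mm above the brush's underside; this point is on its centre line, 53 mm above the underside. x = along the brush. The stiff head below is 110 mm long (114 at its top), 36 mm wide (40 at its top), 30 mm high. 140 g, stands by itself.
- cake1_center (a point): Centre of a baked flat cake, an oblong slab 84 (x) by 110 (y) by 18 mm, half-way up (9 mm above its base), about 120 g, at first lying flat on the hot plate with its x roughly along the griddle's x. From each end in x the underside slopes up over 12 mm to 6 mm above the base, so a thin blade can wedge under it from either x side. May be absent.
- cake2_center (a point): Centre of a baked flat cake, an oblong slab 84 (x) by 110 (y) by 18 mm, half-way up (9 mm above its base), about 120 g, at first lying flat on the hot plate with its x roughly along the griddle's x. From each end in x the underside slopes up over 12 mm to 6 mm above the base, so a thin blade can wedge under it from either x side. May be absent.
- scrap1_center (a point): Centre of a chunky dark piece of burnt crust, about 40 (x) by 28 (y) by 16 mm, half-way up, 12 g, loose, at first on the right-hand part of the hot plate. May be absent.
- scrap2_center (a point): Centre of a chunky dark piece of burnt crust, about 40 (x) by 28 (y) by 16 mm, half-way up, 12 g, loose, at first on the right-hand part of the hot plate. May be absent.
- scrap3_center (a point): Centre of a chunky dark piece of burnt crust, about 40 (x) by 28 (y) by 16 mm, half-way up, 12 g, loose, at first on the right-hand part of the hot plate. May be absent.
- scrap4_center (a point): Centre of a chunky dark piece of burnt crust, about 40 (x) by 28 (y) by 16 mm, half-way up, 12 g, loose, at first on the right-hand part of the hot plate. May be absent.
- scrap5_center (a point): Centre of a chunky dark piece of burnt crust, about 40 (x) by 28 (y) by 16 mm, half-way up, 12 g, loose, at first on the right-hand part of the hot plate. May be absent.
- shaker: Salt shaker, 40 mm wide, 66 mm high, standing in front of the rack: leave it alone. Origin at the centre of its base.
- bowl: Small white bowl, 90 mm wide, 40 mm high, left of the board: leave it alone. Origin at the centre of its base.
- oil: Oil bottle, 52 mm wide, 95 mm high, behind the rack: leave it alone. Origin at the centre of its base.
- cups: Paper cup, 76 mm wide, 70 mm high, behind the rack: leave it alone. Origin at the centre of its base.

How it is judged:
By the outcome, as a careful person would: the job done as asked, in the order asked, and still so for the second after the job is handed in, with the robot touching nothing.
Of cake1, cake2 only 1 to 2 are there at a start; the rules pass over those that are not, and their reading is None.
Of scrap1, scrap2, scrap3, scrap4, scrap5 only 3 to 5 are there at a start; the rules pass over those that are not, and their reading is None.
At some moment in a run one of scrap1, scrap2, scrap3, scrap4, scrap5 may be knocked a few centimetres aside while the robot is not near it.
It also fails if it takes over 210 s, if anything falls off the work surface, if the arm or the gripper's body presses on something with over 40 N, if the wrist force passes 120 N, or if a joint passes its speed limit or range.

## Working session

There is one attempt and no reset: what is moved stays moved. The work goes in short steps, Python scripts to look and compute and a shell command to move; the robot and the scene stay as the last step left them, time stands still between calls to the robot, and variables do not carry over. Pictures are saved under pics/ and viewed, and the job is handed in when it is done.

```bash
mkdir -p pics; ls; python3 - <<'E'
from workcell import bot
import cv2
o=bot.get_obs()
for k,v in o.items(): print(k,v)
for n in("scene","top","wrist"):
    c=bot.camera(n); cv2.imwrite(f"pics/{n}0.png",c["color"][:,:,::-1]); print(n,c["fx"],c["fy"],c["cx"],c["cy"],c["rvec"],c["tvec"])
E
```

```text
pics
clock 0.0
joint_pos [-1.20197815e+00  2.41405848e-01  3.71871491e-03  1.33517449e+00
 -3.07138414e-05  1.57079471e+00]
joint_vel [ 0.00206823 -0.00128832  0.00155394 -0.0010681   0.00142051  0.00028102]
tau [ 4.13234156e-04 -3.72318435e+01  2.52406597e+01  1.69592845e-02
 -1.35096388e-04 -8.45767147e-06]
eef_pos [ 0.18002274 -0.46579767  0.2304144 ]
tool_rot [-0.12980418  0.69583297 -0.69440133  0.12951505]
ft_force [-0.00746639 -0.38282177 -0.23688254]
ft_torque [-0.0336344   0.01058359 -0.0204058 ]
grip_width 0.08538904640208009
scene 447.534764890936 447.534764890936 323.46452701234085 234.35503118440684 [ 1.03890373  2.42109492 -1.05806477] [ 0.38596368 -0.21398634  1.27612321]
top 495.9838052863842 495.9838052863842 326.41480003069864 239.94232604172143 [ 2.16781014 -2.20100333  0.0659716 ] [-0.00667813  0.56633118  1.1880991 ]
wrist 374.87864714222144 374.87864714222144 332.94584358764104 241.36703721739417 [-2.40422905  1.6474204   0.22377968] [-0.49849672 -0.03472583  0.37895842]
```

View pics/scene0.png

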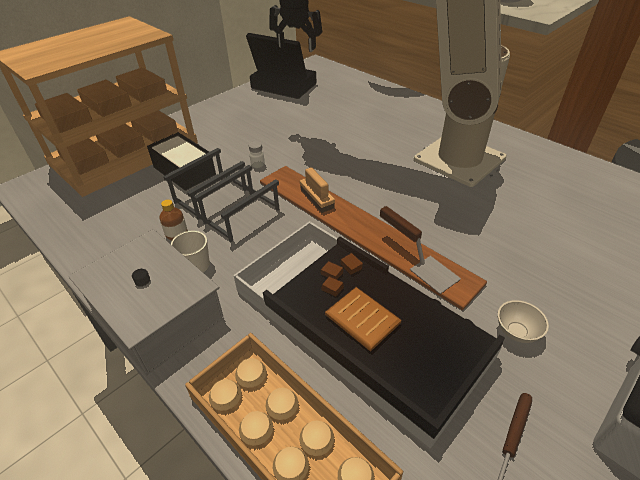

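View pics/top0.png

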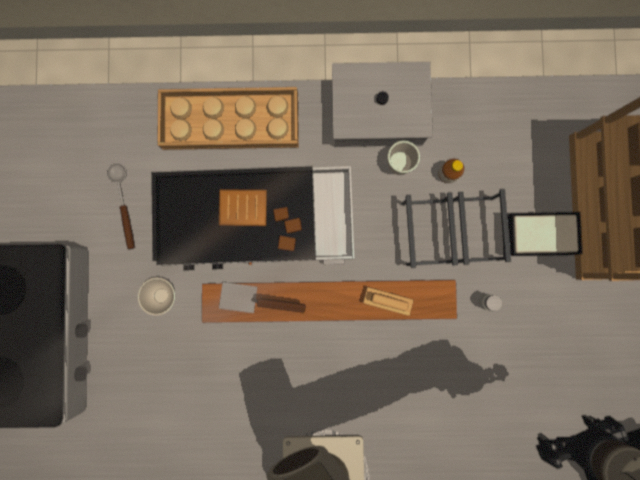

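View pics/wrist0.png

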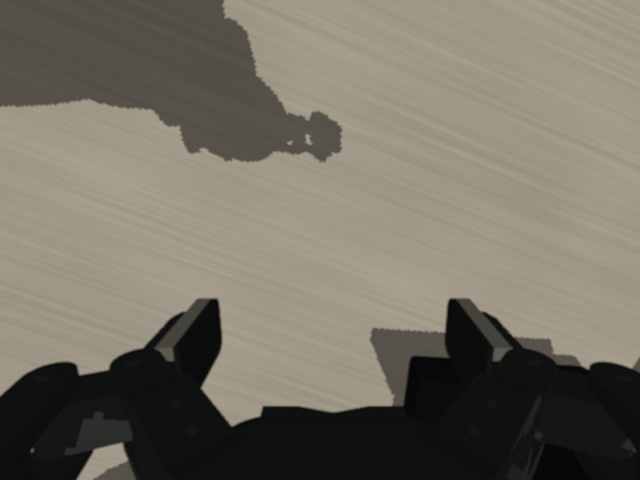

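```bash
cat > h.py <<'E'
import numpy as np, cv2
from scipy.spatial.transform import Rotation as R
from workcell import bot
def cam(n,save=None):
    c=bot.camera(n)
    if save: cv2.imwrite("pics/"+save,c["color"][:,:,::-1])
    return c
def ray(c,px,z):
    K=np.array([[c["fx"],0,c["cx"]],[0,c["fy"],c["cy"]],[0,0,1]])
    Rm=cv2.Rodrigues(np.array(c["rvec"]))[0]; t=np.array(c["tvec"])
    o=-Rm.T@t; out=[]
    for p in np.atleast_2d(px):
        d=Rm.T@np.linalg.inv(K)@np.array([p[0],p[1],1.])
        out.append(o+d*(z-o[2])/d[2])
    return np.array(out)
def proj(c,P):
    K=np.array([[c["fx"],0,c["cx"]],[0,c["fy"],c["cy"]],[0,0,1]])
    return cv2.projectPoints(np.atleast_2d(P).astype(float),np.array(c["rvec"]),np.array(c["tvec"]),K,None)[0][:,0]
def crop(c,x0,y0,x1,y1,s,name):
    im=c["color"][y0:y1,x0:x1,::-1]
    cv2.imwrite("pics/"+name,cv2.resize(im,None,fx=s,fy=s,interpolation=cv2.INTER_CUBIC))
def toolR(): return R.from_quat(bot.get_obs()["tool_rot"])
def down(yaw):
    """tool y down, tool z (jaw) = horizontal at angle yaw in world"""
    z=np.array([np.cos(yaw),np.sin(yaw),0]); y=np.array([0,0,-1.]); x=np.cross(y,z)
    return R.from_matrix(np.c_[x,y,z])
def delta(pos=None,rot=None):
    o=bot.get_obs(); r=R.from_quat(o["tool_rot"]); p=np.array(o["eef_pos"])
    d=np.zeros(3) if pos is None else r.inv().apply(np.array(pos)-p)
    w=np.zeros(3) if rot is None else np.degrees((r.inv()*rot).as_rotvec())
    print("row:",np.round(d/0.025,2),np.round(w/10,2),"| pos",np.round(p,4),"F",np.round(o["ft_force"],1),"g",round(o["grip_width"],4))
E
python3 - <<'E'
from h import *
c=cam("top")
print(toolR().as_matrix().round(3)); 
Rm=cv2.Rodrigues(np.array(c["rvec"]))[0]; print("cam",-Rm.T@np.array(c["tvec"]))
crop(c,140,150,370,330,3.4,"t1.png"); crop(c,340,140,540,330,3,"t2.png")
E
```

```text
[[-0.933 -0.     0.361]
 [-0.361  0.001 -0.933]
 [-0.    -1.    -0.001]]
cam [ 0.48570754 -0.02225441  1.22308953]
```

View pics/t1.png

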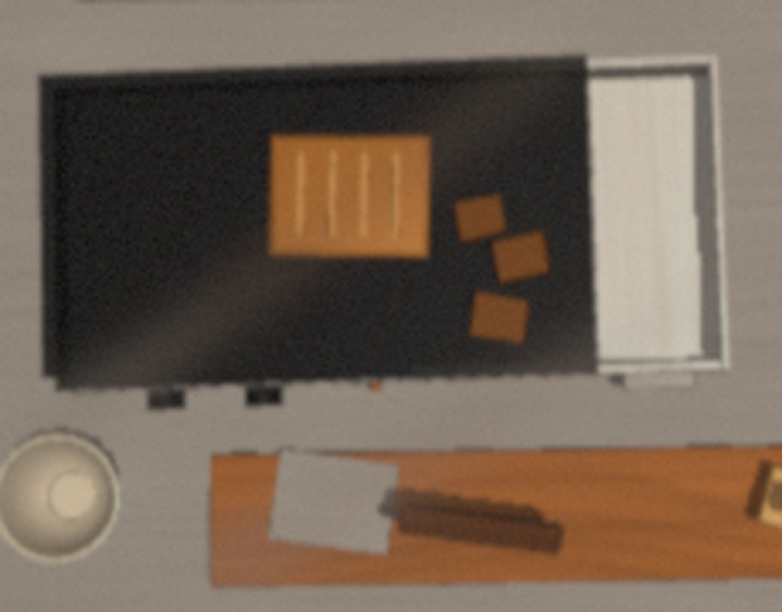

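View pics/t2.png

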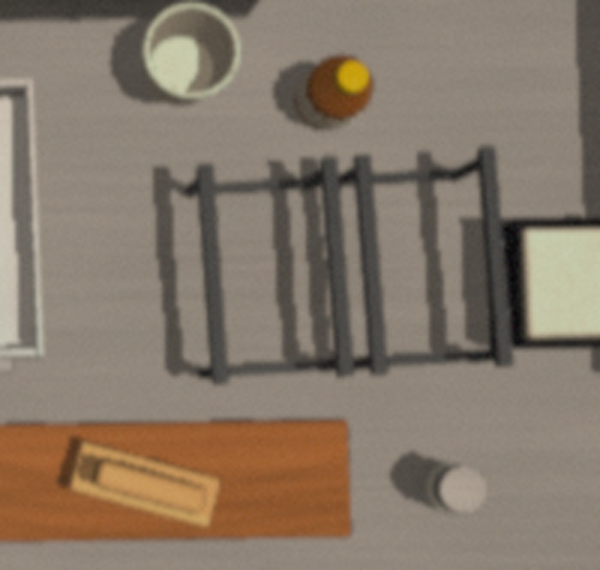

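```bash
python3 - <<'E'
from h import *
c=cam("top")
A=lambda p:np.array([[140+u/3.4-.35,150+v/3.4-.35] for u,v in p]); B=lambda p:np.array([[340+u/3-.33,140+v/3-.33] for u,v in p])
def pr(n,px,z): print(n,ray(c,px,z)[:,:2].round(4).tolist())
pr("plate right edge",A([(588,85),(597,373)]),.045)
pr("tray outer",A([(717,57),(730,369)]),.05)
pr("left/back rim outer corners LB,RB",A([(40,76),(586,57)]),.070)
pr("cake",A([(270,135),(431,135),(429,258),(268,257)]),.063)
pr("scraps",A([(480,217),(521,256),(498,317)]),.061)
pr("blade",A([(279,450),(397,465),(387,553),(270,541)]),.0145)
pr("handle",A([(404,508),(399,531),(563,525),(558,552)]),.089)
pr("rails top  back ends",B([(206,167),(330,160),(363,157),(487,149)]),.085)
pr("rails front ends",B([(220,380),(345,372),(379,372),(504,363)]),.085)
pr("brush head top",B([(82,440),(219,480),(210,526),(68,486)]),.042)
pr("brush block top",B([(100,457),(210,487),(203,514),(92,482)]),.082)
pr("board",A([(211,454),(211,586)]),.012); pr("board",B([(347,421),(351,536)]),.012)
pr("shaker",B([(462,490)]),.066)
E
```

```text
plate right edge [[0.7221, 0.0154], [0.5186, 0.0118]]
tray outer [[0.7395, -0.0758], [0.5199, -0.0809]]
left/back rim outer corners LB,RB [[0.7296, 0.3945], [0.7367, 0.0157]]
cake [[0.687, 0.2364], [0.6851, 0.1244], [0.5994, 0.1264], [0.6018, 0.2378]]
scraps [[0.6276, 0.091], [0.5999, 0.0629], [0.5579, 0.0792]]
blade [[0.4679, 0.2409], [0.4559, 0.1565], [0.3936, 0.164], [0.4033, 0.2474]]
handle [[0.429, 0.1409], [0.4138, 0.1444], [0.4162, 0.0346], [0.3983, 0.0382]]
rails top  back ends [[0.6621, -0.2065], [0.666, -0.302], [0.668, -0.3275], [0.6726, -0.423]]
rails front ends [[0.4981, -0.2129], [0.5028, -0.3083], [0.5024, -0.3342], [0.5078, -0.4296]]
brush head top [[0.4529, -0.11], [0.4199, -0.2173], [0.3841, -0.2092], [0.417, -0.0982]]
brush block top [[0.4409, -0.1205], [0.417, -0.2037], [0.3966, -0.1978], [0.4221, -0.114]]
board [[0.4657, 0.2903], [0.3719, 0.2901]]
board [[0.4642, -0.327], [0.3719, -0.3273]]
shaker [[0.4109, -0.4002]]
```

```bash
python3 -m handwheel '[[0,0,0,0,0.5,0],[0,0,0,0,1,0],[0,0,0,0,1,0],[0,0,0,0,1,0],[0,0,0,0,1,0]]' 1; python3 - <<'E'
from h import *
print(bot.get_obs()["joint_pos"])
delta([.416,.1,.2],down(np.radians(172.5))); delta([.416,.1,.2],down(np.radians(-7.5)))
E
```

```text
clock: 0.88
eef_pos: [0.1802, -0.4663, 0.2313]
tool_rot: [-0.069, 0.704, -0.704, 0.069]
ft_force: [-0.4, 0.3, -0.3]
grip_width: 0.0851
[-1.20196467e+00  2.40639472e-01  4.91627276e-03  1.33517712e+00
 -1.11434827e-05  1.74465782e+00]
row: [-13.64   1.25 -20.4 ] [ 0.   10.87  0.  ] | pos [ 0.1802 -0.4663  0.2313] F [-0.4  0.3 -0.3] g 0.0851
row: [-13.64   1.25 -20.4 ] [ 0.   -7.13 -0.  ] | pos [ 0.1802 -0.4663  0.2313] F [-0.4  0.3 -0.3] g 0.0851
```

```bash
python3 -m handwheel '[[-1.1,0,-1.7,0,-1,0],[-2.2,0,-3.3,0,-2,0],[-3.3,0,-5,0,-3,0],[-4.4,0,-6.6,0,-4,0],[-5.5,0,-8.3,0,-5,0]]' 1; python3 - <<'E'
from h import *
delta([.416,.1,.2],down(np.radians(172.5)))
E
```

```text
clock: 1.5
eef_pos: [0.2756, -0.235, 0.2315]
tool_rot: [0.361, -0.608, 0.608, -0.361]
ft_force: [0.5, 0.8, 0.8]
grip_width: 0.0853
row: [-14.45   1.26  -1.47] [-0.000e+00  1.589e+01 -1.000e-02] | pos [ 0.2756 -0.235   0.2315] F [0.5 0.8 0.8] g 0.0853
```

```bash
python3 -m handwheel '[[-1.8,0,-0.2,0,-1,0],[-3.6,0,-0.4,0,-2,0],[-5.4,0,-0.6,0,-3,0],[-7.2,0,-0.7,0,-4,0],[-9,0,-0.9,0,-5,0]]' 1; python3 - <<'E'
from h import *
delta([.416,.1,.2],down(np.radians(172.5)))
E
```

```text
clock: 2.12
eef_pos: [0.3647, -0.0269, 0.2316]
tool_rot: [-0.584, 0.398, -0.398, 0.585]
ft_force: [-0.7, -0.2, -0.5]
grip_width: 0.0856
row: [-3.97  1.27  3.77] [ 0.00e+00 -1.51e+01  1.00e-02] | pos [ 0.3647 -0.0269  0.2316] F [-0.7 -0.2 -0.5] g 0.0856
```

```bash
python3 -m handwheel '[[0,0,0,0,-1,0],[0,0,0,0,-2,0],[0,0,0,0,-3,0],[0,0,0,0,-4,0],[0,0,0,0,-5,0]]' 1; python3 -m handwheel '[[0,0,0,0,-1,0],[0,0,0,0,-2,0],[0,0,0,0,-3,0],[0,0,0,0,-4,0],[0,0,0,0,-5,0]]' 1; python3 - <<'E'
from h import *
delta([.416,.1,.2],down(np.radians(172.5)))
E
```

```text
clock: 2.75
eef_pos: [0.364, -0.0283, 0.2314]
tool_rot: [-0.698, 0.114, -0.114, 0.698]
ft_force: [1.4, -0.4, 0.1]
grip_width: 0.0854
clock: 3.38
eef_pos: [0.364, -0.0283, 0.2314]
tool_rot: [0.681, 0.192, -0.192, -0.681]
ft_force: [0.0, 0.3, -0.4]
grip_width: 0.0851
row: [4.45 1.26 3.29] [ 0.  -5.1  0. ] | pos [ 0.364  -0.0283  0.2314] F [ 0.   0.3 -0.4] g 0.0851
```

```bash
python3 -m handwheel '[[0.9,0.3,0.7,0,-1,0],[1.8,0.5,1.3,0,-2,0],[2.7,0.8,2,0,-3,0],[3.6,1,2.6,0,-4,0],[4.45,1.26,3.29,0,-5.1,0]]' 1; python3 -m handwheel '[[0,0,0,0,-0.1,0],[0,0,0,0,-0.1,0],[0,0,0,0,-0.1,0],[0,0,0,0,-0.1,0],[0,0,0,0,-0.1,0]]' 1;python3 - <<'E'
from h import *
delta([.416,.1,.058],down(np.radians(172.5)))
cam("wrist","w1.png")
E
```

```text
clock: 4.0
eef_pos: [0.4173, 0.1005, 0.1998]
tool_rot: [0.533, 0.465, -0.465, -0.532]
ft_force: [-0.2, -0.3, -1.0]
grip_width: 0.0856
clock: 4.62
eef_pos: [0.4168, 0.0992, 0.2]
tool_rot: [0.53, 0.468, -0.468, -0.53]
ft_force: [0.9, -0.1, 0.0]
grip_width: 0.085
row: [0.03 5.68 0.04] [0.   0.03 0.  ] | pos [0.4168 0.0992 0.2   ] F [ 0.9 -0.1  0. ] g 0.085
```

View pics/w1.png

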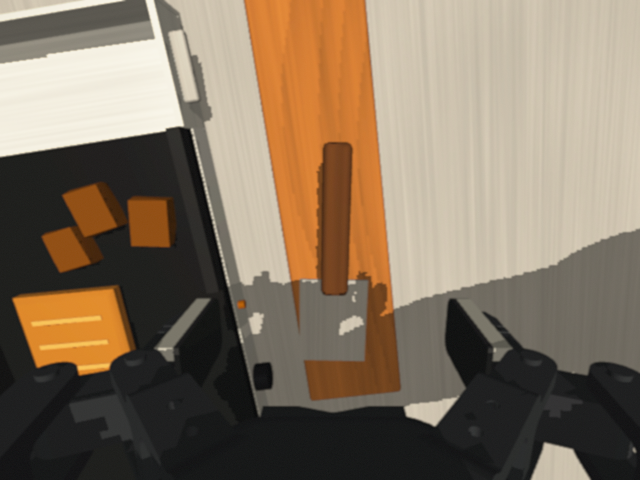

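```bash
python3 - <<'E'
from h import *
c=cam("wrist")
p=ray(c,[(338,144),(334.5,293),(318,143+75),(353,143+75)],.089); print(p.round(4))
d=p[1]-p[0]; print(np.degrees(np.arctan2(d[1],d[0])),np.linalg.norm(d), p[0]+d*65/110)
p=ray(c,[(302,281),(369,281),(301,357),(365,361)],.0145); d=(p[2]+p[3]-p[0]-p[1])/2; print(np.degrees(np.arctan2(d[1],d[0])),(p[2]+p[3])/2-d/np.linalg.norm(d)*.145)
E
```

```text
[[0.4053 0.0372 0.089 ]
 [0.4206 0.1413 0.089 ]
 [0.425  0.0845 0.089 ]
 [0.401  0.0875 0.089 ]]
81.65216234444941 0.10525457352081652 [0.41431165 0.09869079 0.089     ]
81.25653617836964 [0.41222896 0.09933778 0.0145    ]
```

```bash
python3 -m handwheel '[[0,1,0.03,0,0,0],[0,2,0.06,0,0,0],[0,3,0.07,0,0,0],[0,4,0.07,0,0.03,0],[0,4.8,0.07,0,0.04,0]]' 1; python3 -m handwheel '[[0,0.3,0,0,0,0],[0,0.6,0,0,0,0],[0,0.8,0,0,0,0],[0,0.88,0,0,0,0],[0,0.88,0,0,0,0]]' 1;  python3 -m handwheel '[[0,0,0,0,0,0],[0,0,0,0,0,0],[0,0,0,0,0,0],[0,0,0,0,0,0],[0,0,0,0,0,0]]' -1; python3 -m handwheel '[[0,0,0,0,0,0],[0,0,0,0,0,0],[0,0,0,0,0,0],[0,0,0,0,0,0],[0,0,0,0,0,0]]' -1
```

```text
clock: 5.35
eef_pos: [0.4147, 0.0997, 0.0789]
tool_rot: [-0.532, -0.466, 0.466, 0.532]
ft_force: [0.9, -0.3, 0.3]
grip_width: 0.0858
clock: 5.98
eef_pos: [0.4152, 0.0998, 0.058]
tool_rot: [0.532, 0.466, -0.466, -0.532]
ft_force: [0.2, -0.1, -0.8]
grip_width: 0.0852
clock: 6.6
eef_pos: [0.4151, 0.0999, 0.058]
tool_rot: [0.532, 0.466, -0.466, -0.532]
ft_force: [-1.0, 0.5, 1.4]
grip_width: 0.0195
clock: 7.22
eef_pos: [0.4151, 0.0998, 0.0579]
tool_rot: [0.532, 0.466, -0.466, -0.532]
ft_force: [-0.3, -0.2, 2.5]
grip_width: 0.0193
```

```bash
python3 -m handwheel '[[0,-0.5,0,0,0,0],[0,-1.3,0,0,0,0],[0,-2.3,0,0,0,0],[0,-3.3,0,0,0,0],[0,-4,0,0,0,0]]' -1; python3 -m handwheel '[[0,0,0,0,0.8,0],[0,0,0,0,1.6,0],[0,0,0,0,2.4,0],[0,0,0,0,3.2,0],[0,0,0,0,4,0]]' -1; python3 -m handwheel '[[0,0,0,0,0.8,0],[0,0,0,0,1.6,0],[0,0,0,0,2.4,0],[0,0,0,0,3.2,0],[0,0,0,0,4,0]]' -1;python3 - <<'E'
from h import *
delta([.4385,.18,.16],down(np.radians(91.1)))
cam("wrist","w2.png");c=cam("top"); crop(c,140,150,370,330,3.4,"t3.png")
E
```

```text
clock: 7.85
eef_pos: [0.415, 0.0997, 0.1592]
tool_rot: [0.532, 0.466, -0.466, -0.532]
ft_force: [0.0, -0.4, -2.0]
grip_width: 0.0191
clock: 8.48
eef_pos: [0.4145, 0.0996, 0.158]
tool_rot: [0.66, 0.254, -0.255, -0.66]
ft_force: [1.2, -0.4, -1.0]
grip_width: 0.0186
clock: 9.1
eef_pos: [0.4144, 0.0997, 0.158]
tool_rot: [0.707, 0.013, -0.014, -0.707]
ft_force: [0.2, -0.6, -2.0]
grip_width: 0.0194
row: [ 1.09 -0.08  3.17] [ 0.    0.11 -0.01] | pos [0.4144 0.0997 0.158 ] F [ 0.2 -0.6 -2. ] g 0.0194
```

View pics/w2.png

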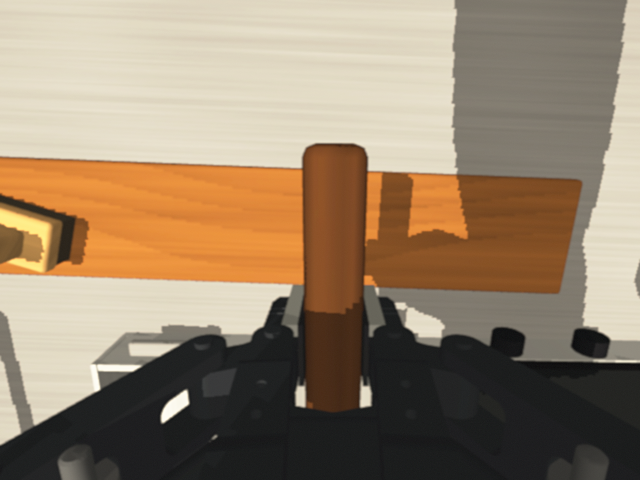

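View pics/t3.png

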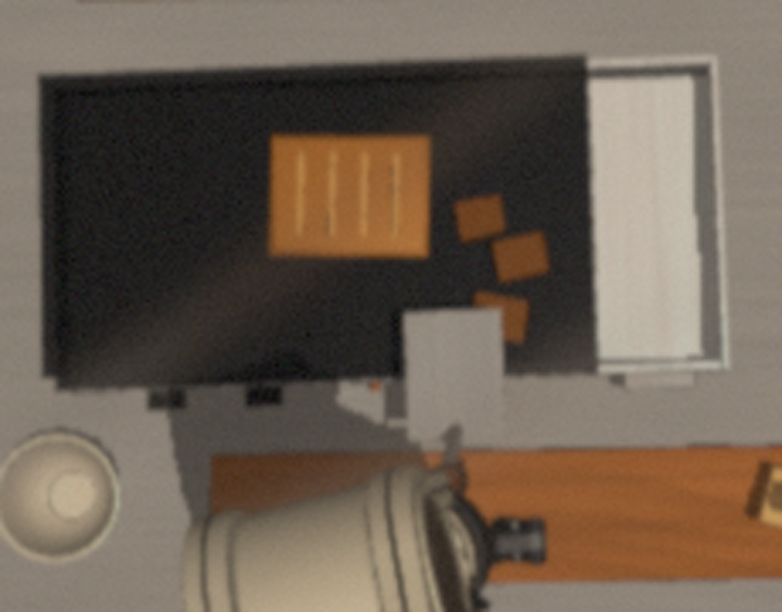

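```bash
python3 - <<'E'
from h import *
c=cam("top")
p=ray(c,[(140+u/3.4-.35,150+v/3.4-.35) for u,v in [(402,311),(501,307),(406,430)]],.1145); print(p.round(4), (p[0]+p[1])/2)
E
```

```text
[[0.5595 0.1378 0.1145]
 [0.5611 0.0725 0.1145]
 [0.4812 0.1356 0.1145]] [0.56031392 0.10515842 0.1145    ]
```

```bash
python3 -m handwheel '[[0.3,0,0.6,0,0.05,0],[0.5,0,1.3,0,0.1,0],[0.7,0,2,0,0.11,0],[0.8,0,2.7,0,0.11,0],[0.85,0,3.17,0,0.11,0]]' -1;  python3 -m handwheel '[[0,0.5,0,0,0,0],[0,1.1,0,0,0,0],[0,1.8,0,0,0,0],[0,2.2,0,0,0,0],[0,2.3,0,0,0,0]]' -1; python3 - <<'E'
from h import *
delta([.4385,.18,.091],down(np.radians(91.1)))
c=cam("top"); crop(c,140,150,370,330,3.4,"t4.png"); cam("scene","s4.png")
E
```

```text
clock: 9.88
eef_pos: [0.4328, 0.181, 0.1577]
tool_rot: [0.707, 0.009, -0.009, -0.707]
ft_force: [-0.5, -0.4, -1.8]
grip_width: 0.0193
clock: 10.5
eef_pos: [0.432, 0.1793, 0.0993]
tool_rot: [0.707, 0.008, -0.009, -0.707]
ft_force: [0.4, -0.5, -1.9]
grip_width: 0.0192
row: [0.26 0.33 0.02] [ 0.01  0.03 -0.01] | pos [0.432  0.1793 0.0993] F [ 0.4 -0.5 -1.9] g 0.0192
```

View pics/t4.png

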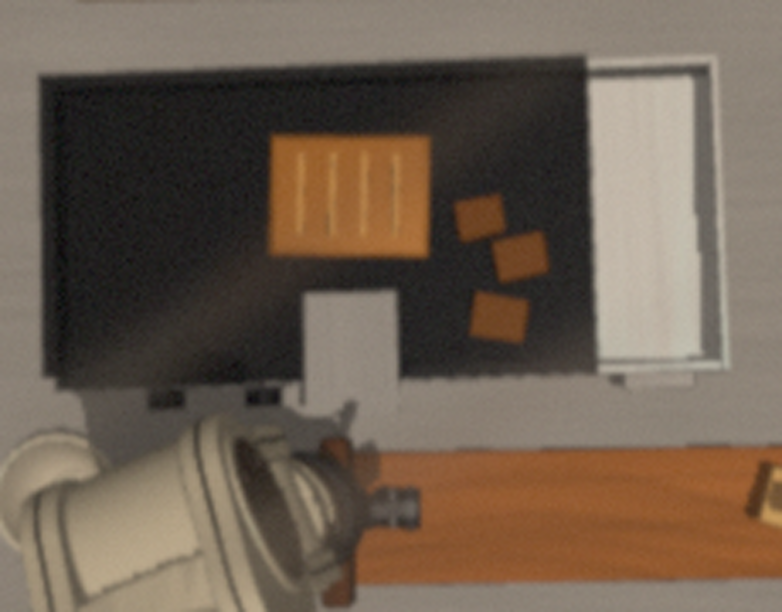

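View pics/s4.png

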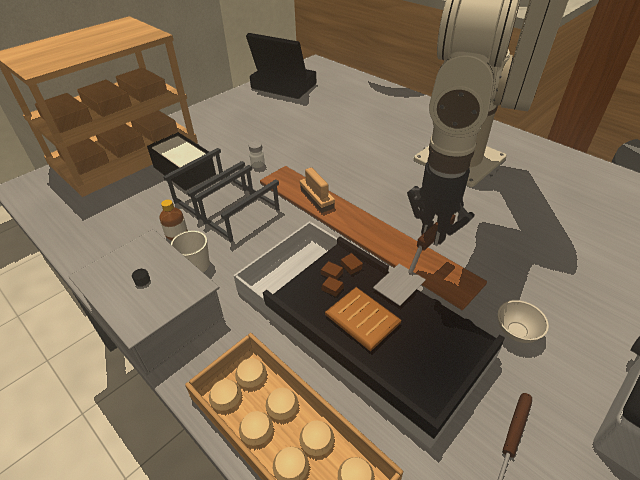

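```bash
python3 -m handwheel '[[0,0.1,0,0,0,0],[0,0.2,0,0,0,0],[0,0.28,0,0,0,0],[0,0.3,0,0,0,0],[0,0.3,0,0,0,0]]' -1; python3 -m handwheel '[[0,0.02,0,0,0,0],[0,0.04,0,0,0,0],[0,0.06,0,0,0,0],[0,0.06,0,0,0,0],[0,0.06,0,0,0,0]]' -1
```

```text
clock: 11.22
eef_pos: [0.4328, 0.1799, 0.0928]
tool_rot: [0.707, 0.008, -0.008, -0.707]
ft_force: [0.7, 0.4, -2.0]
grip_width: 0.0191
clock: 11.85
eef_pos: [0.4329, 0.1799, 0.0913]
tool_rot: [-0.707, -0.008, 0.008, 0.707]
ft_force: [1.0, -0.4, -1.7]
grip_width: 0.019
```

```bash
python3 -m handwheel '[[0,0.02,0,0,0,0],[0,0.04,0,0,0,0],[0,0.04,0,0,0,0],[0,0.04,0,0,0,0],[0,0.04,0,0,0,0]]' -1; python3 -m handwheel '[[0,0.02,0,0,0,0],[0,0.04,0,0,0,0],[0,0.04,0,0,0,0],[0,0.04,0,0,0,0],[0,0.04,0,0,0,0]]' -1
```

```text
clock: 12.48
eef_pos: [0.4326, 0.1799, 0.0907]
tool_rot: [-0.707, -0.008, 0.009, 0.707]
ft_force: [-5.0, -0.6, 5.6]
grip_width: 0.0189
clock: 13.1
eef_pos: [0.4326, 0.18, 0.0903]
tool_rot: [-0.707, -0.009, 0.008, 0.707]
ft_force: [-6.5, -1.0, 9.8]
grip_width: 0.0191
```

```bash
python3 -m handwheel '[[0.1,-0.03,0,0,0,0],[0.3,-0.03,0,0,0,0],[0.6,-0.03,0,0,0,0],[0.9,-0.03,0,0,0,0],[1.2,-0.03,0,0,0,0]]' -1; python3 -m handwheel '[[0.3,0,0,0,0,0],[0.6,0,0,0,0,0],[0.9,0,0,0,0,0],[1.2,0,0,0,0,0],[1.5,0,0,0,0,0]]' -1; python3 - <<'E'
from h import *
c=cam("top"); crop(c,140,150,370,330,3.4,"t5.png"); delta()
E
```

```text
clock: 13.72
eef_pos: [0.4627, 0.1809, 0.0909]
tool_rot: [-0.707, -0.009, 0.009, 0.707]
ft_force: [-5.1, -0.3, 8.9]
grip_width: 0.0194
clock: 14.35
eef_pos: [0.4997, 0.1818, 0.091]
tool_rot: [-0.707, -0.008, 0.009, 0.707]
ft_force: [-6.7, -0.3, 8.8]
grip_width: 0.0191
row: [0. 0. 0.] [0. 0. 0.] | pos [0.501  0.1819 0.091 ] F [-3.7 -0.1  6.3] g 0.0189
```

View pics/t5.png

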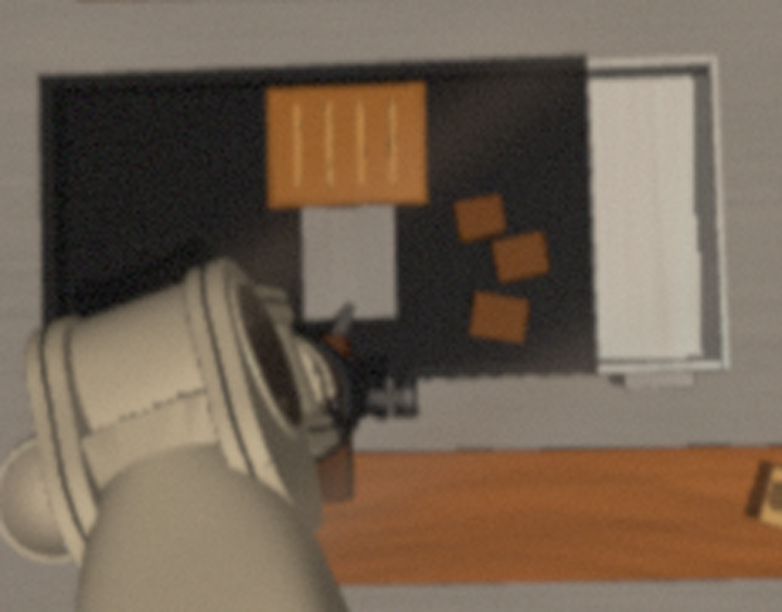

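```bash
python3 -m handwheel '[[0.2,0,0,0,0,0],[0.4,0,0,0,0,0],[0.6,0,0,0,0,0],[0.8,0,0,0,0,0],[1.0,0,0,0,0,0]]' -1; python3 -m handwheel '[[0.2,0,0,0,0,0],[0.4,0,0,0,0,0],[0.6,0,0,0,0,0],[0.8,0,0,0,0,0],[1.0,0,0,0,0,0]]' -1; python3 - <<'E'
from h import *
c=cam("top"); crop(c,140,150,370,330,3.4,"t6.png"); delta()
E
```

```text
clock: 15.02
eef_pos: [0.5242, 0.1824, 0.0911]
tool_rot: [-0.707, -0.008, 0.009, 0.707]
ft_force: [-7.7, 0.2, 10.8]
grip_width: 0.0192
clock: 15.65
eef_pos: [0.5489, 0.183, 0.0911]
tool_rot: [-0.707, -0.008, 0.009, 0.707]
ft_force: [-8.9, -0.6, 11.0]
grip_width: 0.0192
row: [0. 0. 0.] [0. 0. 0.] | pos [0.5498 0.183  0.0911] F [-6.8  0.2  9.7] g 0.0188
```

View pics/t6.png

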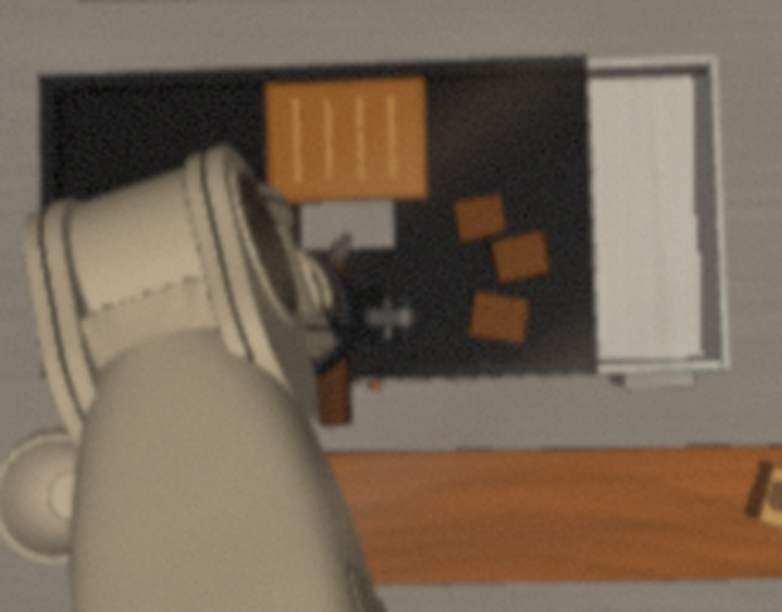

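```bash
python3 -m handwheel '[[0.2,0,0,0,0,0],[0.4,0,0,0,0,0],[0.6,0,0,0,0,0],[0.8,0,0,0,0,0],[0.9,0,0,0,0,0]]' -1; python3 -m handwheel '[[0.06,0,0,0,0,0],[0.1,0,0,0,0,0],[0.1,0,0,0,0,0],[0.1,0,0,0,0,0],[0.1,0,0,0,0,0]]' -1; python3 - <<'E'
from h import *
c=cam("top"); crop(c,140,150,370,330,3.4,"t7.png"); delta(); cam("scene","s7.png")
E
```

```text
clock: 16.32
eef_pos: [0.5714, 0.1835, 0.0911]
tool_rot: [-0.707, -0.008, 0.009, 0.707]
ft_force: [-8.7, 0.6, 11.3]
grip_width: 0.0195
clock: 16.95
eef_pos: [0.5717, 0.1835, 0.0911]
tool_rot: [-0.707, -0.007, 0.011, 0.707]
ft_force: [-13.6, -0.7, 13.7]
grip_width: 0.0191
row: [0. 0. 0.] [0. 0. 0.] | pos [0.5717 0.1836 0.0911] F [-13.6   0.1  14.1] g 0.0195
```

View pics/t7.png

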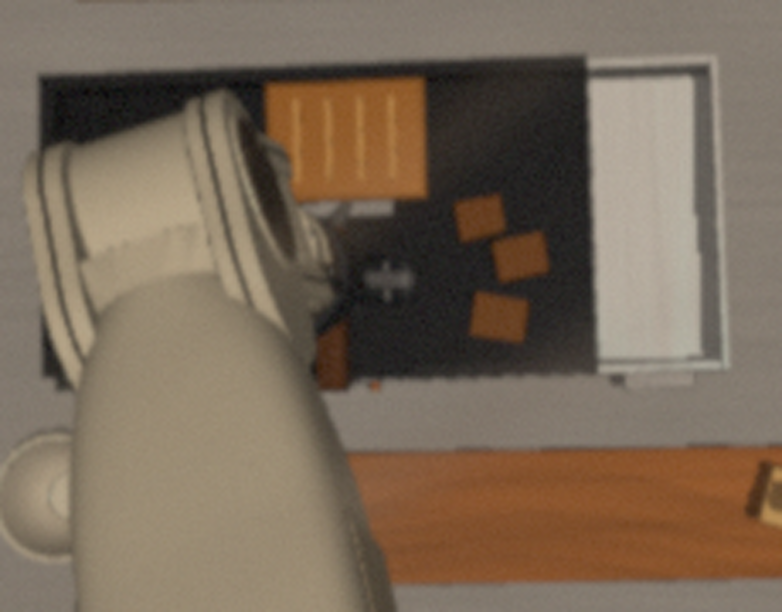

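```bash
python3 -m handwheel '[[-0.1,0,0,0,0,0],[-0.12,-0.1,0,0,0,0],[-0.14,-0.3,0,0,0,0],[-0.14,-0.6,0,0,0,0],[-0.14,-0.9,0,0,0,0]]' -1; python3 -m handwheel '[[0,-0.3,0,0,0,0],[0,-0.7,0,0,0,0],[0,-1.1,0,0,0,0],[0,-1.4,0,0,0,0],[0,-1.5,0,0,0,0]]' -1; python3 - <<'E'
from h import *
c=cam("top"); crop(c,140,150,370,330,3.4,"t8.png"); delta(); cam("scene","s8.png")
E
```

```text
clock: 17.68
eef_pos: [0.5719, 0.1831, 0.1127]
tool_rot: [0.707, 0.008, -0.008, -0.707]
ft_force: [1.0, 0.5, -3.5]
grip_width: 0.0193
clock: 18.3
eef_pos: [0.5722, 0.1833, 0.1509]
tool_rot: [-0.707, -0.009, 0.008, 0.707]
ft_force: [0.7, -0.5, -3.0]
grip_width: 0.0192
row: [0. 0. 0.] [0. 0. 0.] | pos [0.5721 0.1833 0.1509] F [ 0.7 -0.2 -2.7] g 0.0189
```

View pics/t8.png

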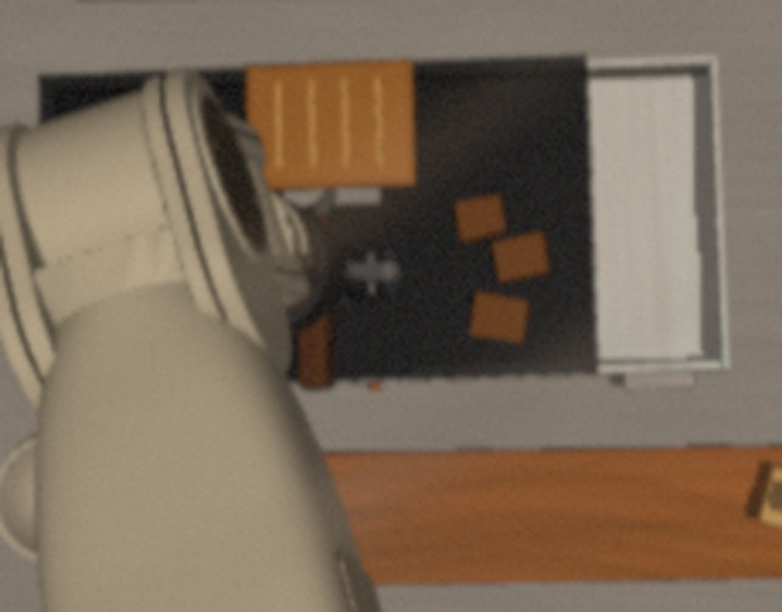

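View pics/s8.png

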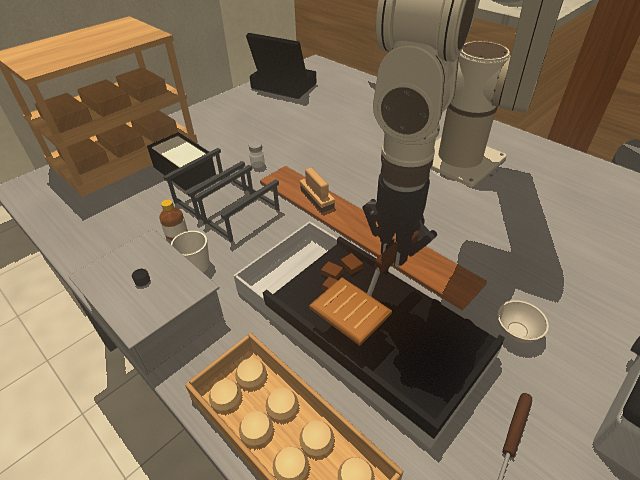

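```bash
python3 - <<'E'
from h import *
c=cam("top")
p=ray(c,[(140+u/3.4-.35,150+v/3.4-.35) for u,v in [(246,68),(412,60),(415,185)]],.1255); print(p.round(4)); o=bot.get_obs(); ctr=(p[0]+p[2])/2
print(ctr, R.from_quat(o["tool_rot"]).inv().apply(ctr-o["eef_pos"]))
d=p[1]-p[0]; print(np.degrees(np.arctan2(-d[0],d[1]*-1)))
# rack
bl=np.array([[.6621,-.2065],[.666,-.302],[.4981,-.2129],[.5028,-.3083]]).mean(0); br=np.array([[.668,-.3275],[.6726,-.423],[.5024,-.3342],[.5078,-.4296]]).mean(0)
print(bl,br)
E
```

```text
[[0.721  0.2383 0.1255]
 [0.7245 0.1287 0.1255]
 [0.6415 0.1272 0.1255]]
[0.68122043 0.1827597  0.1255    ] [ 0.10951479  0.02445159 -0.00307471]
-1.8498680875818145
[ 0.58225  -0.257425] [ 0.5877   -0.378575]
```

```bash
python3 -m handwheel '[[0,-0.2,0,0,0,0],[0,-0.5,0,0,0,0],[0,-0.9,0,0,0,0],[0,-1.3,0,0,0,0],[0,-1.56,0,0,0,0]]' -1; python3 -m handwheel '[[-0.07,0,-0.3,0,0,0],[-0.22,0,-0.9,0,0,0],[-0.41,0,-1.7,0,0,0],[-0.63,0,-2.6,0,0,0],[-0.86,0,-3.5,0,0,0]]' -1;  python3 -m handwheel '[[-0.22,0,-0.9,0,0,0],[-0.44,0,-1.8,0,0,0],[-0.66,0,-2.7,0,0,0],[-0.88,0,-3.6,0,0,0],[-1.1,0,-4.5,0,0,0]]' -1; python3 -m handwheel '[[-0.22,0,-0.9,0,0,0],[-0.44,0,-1.8,0,0,0],[-0.66,0,-2.7,0,0,0],[-0.88,0,-3.6,0,0,0],[-1.1,0,-4.5,0,-0.05,0]]' -1;  python3 -m handwheel '[[-0.2,0,-0.8,0,0,0],[-0.4,0,-1.6,0,-0.05,0],[-0.55,0,-2.3,0,-0.05,0],[-0.65,0,-2.8,0,-0.05,0],[-0.7,0,-3,0,-0.05,0]]' -1;python3 - <<'E'
from h import *
c=cam("top"); crop(c,330,130,560,310,3.4,"t9.png"); delta([.4728,-.2585,.19],down(np.radians(92.2))); cam("scene","s9.png")
E
```

```text
clock: 19.08
eef_pos: [0.5722, 0.1833, 0.1903]
tool_rot: [-0.707, -0.009, 0.008, 0.707]
ft_force: [0.2, 0.5, -3.4]
grip_width: 0.0192
clock: 19.7
eef_pos: [0.5517, 0.093, 0.189]
tool_rot: [0.707, 0.008, -0.008, -0.707]
ft_force: [0.6, 0.4, -3.6]
grip_width: 0.0193
clock: 20.32
eef_pos: [0.5266, -0.0201, 0.1891]
tool_rot: [0.707, 0.008, -0.008, -0.707]
ft_force: [0.0, 0.7, -2.7]
grip_width: 0.0193
clock: 20.95
eef_pos: [0.5015, -0.1331, 0.1891]
tool_rot: [0.707, 0.011, -0.011, -0.707]
ft_force: [-0.7, 0.7, -4.2]
grip_width: 0.019
clock: 21.58
eef_pos: [0.4874, -0.2075, 0.1891]
tool_rot: [-0.707, -0.014, 0.014, 0.707]
ft_force: [0.9, 0.3, -3.5]
grip_width: 0.0194
row: [-0.67 -0.04 -2.01] [ 0.    0.01 -0.  ] | pos [ 0.4875 -0.2076  0.189 ] F [ 0.3 -0.5 -2.6] g 0.019
```

View pics/t9.png

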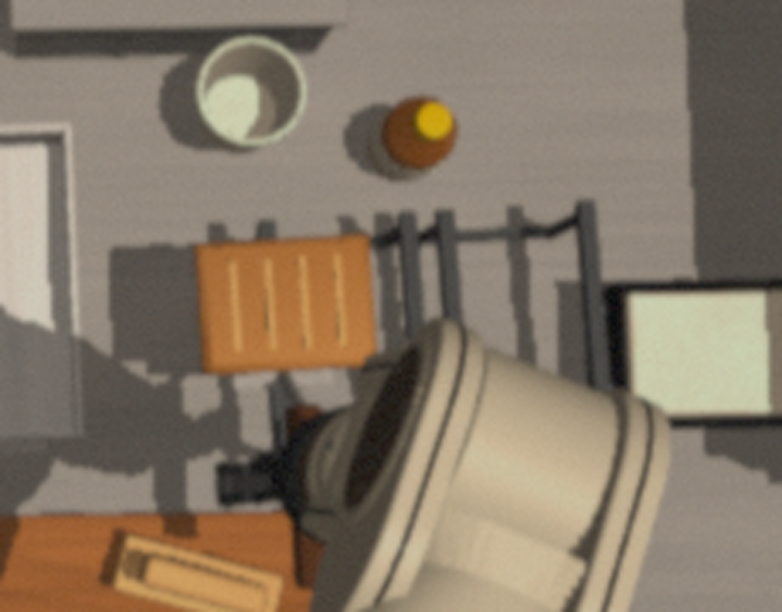

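```bash
python3 -m handwheel '[[-0.1,0,-0.3,0,0,0],[-0.3,0,-0.8,0,0,0],[-0.5,0,-1.4,0,0,0],[-0.62,0,-1.85,0,0,0],[-0.67,0,-2.01,0,0,0]]' -1;python3 -m handwheel '[[0,0.1,0,0,0,0],[0,0.2,0,0,0,0],[0,0.4,0,0,0,0],[0,0.55,0,0,0,0],[0,0.6,0,0,0,0]]' -1; python3 - <<'E'
from h import *
c=cam("top"); crop(c,330,130,560,310,3.4,"t10.png"); delta([.4728,-.2585,.131+.0],down(np.radians(92.2))); cam("scene","s10.png")
E
```

```text
clock: 22.3
eef_pos: [0.4728, -0.2586, 0.189]
tool_rot: [0.707, 0.014, -0.014, -0.707]
ft_force: [-0.7, 0.3, -3.1]
grip_width: 0.0191
clock: 22.92
eef_pos: [0.4729, -0.2572, 0.1736]
tool_rot: [-0.707, -0.015, 0.015, 0.707]
ft_force: [1.3, 0.2, -2.2]
grip_width: 0.019
row: [-0.01  1.7  -0.05] [-0.    0.02 -0.  ] | pos [ 0.4729 -0.2572  0.1736] F [ 0.2 -0.4 -3.5] g 0.0189
```

View pics/t10.png

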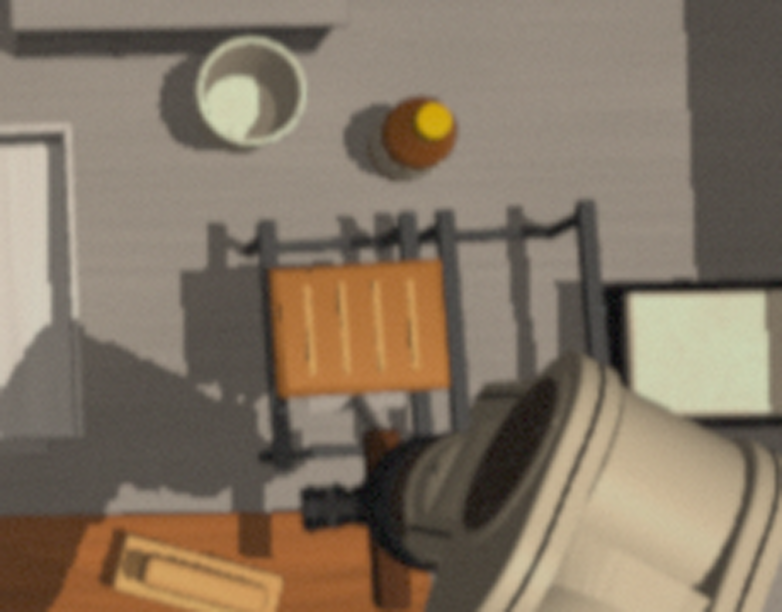

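```bash
python3 - <<'E'
from h import *
c=cam("top")
p=ray(c,[(330+u/3.4-.35,130+v/3.4-.35) for u,v in [(270,268),(441,261),(451,387),(280,396)]],.1736-.046+.0205); print(p.round(4), p.mean(0))
E
```

```text
[[ 0.6235 -0.1971  0.1481]
 [ 0.6262 -0.3067  0.1481]
 [ 0.5453 -0.3104  0.1481]
 [ 0.5412 -0.2014  0.1481]] [ 0.58406875 -0.25387977  0.1481    ]
```

```bash
python3 -m handwheel '[[0,0.2,-0.14,0,0.01,0],[0,0.5,-0.14,0,0,0],[0,0.9,-0.14,0,0,0],[0,1.2,-0.14,0,0,0],[0,1.5,-0.14,0,0,0]]' -1;python3 -m handwheel '[[0,0.15,0,0,0,0],[0,0.3,0,0,0,0],[0,0.5,0,0,0,0],[0,0.6,0,0,0,0],[0,0.6,0,0,0,0]]' -1; python3 - <<'E'
from h import *
c=cam("top"); crop(c,330,130,560,310,3.4,"t11.png"); delta([.4728,-.2607,.110],down(np.radians(92.2))); c=cam("scene"); crop(c,120,100,360,280,3.2,"s11.png")
E
```

```text
clock: 23.7
eef_pos: [0.4731, -0.2608, 0.1357]
tool_rot: [-0.707, -0.014, 0.015, 0.707]
ft_force: [0.2, -0.0, -3.6]
grip_width: 0.0191
clock: 24.32
eef_pos: [0.4733, -0.261, 0.1216]
tool_rot: [0.707, 0.015, -0.015, -0.707]
ft_force: [0.3, 1.1, -1.6]
grip_width: 0.0189
row: [-0.02  0.47  0.01] [0.   0.02 0.  ] | pos [ 0.4734 -0.261   0.1217] F [-0.1 -0.1 -1.9] g 0.0192
```

View pics/t11.png

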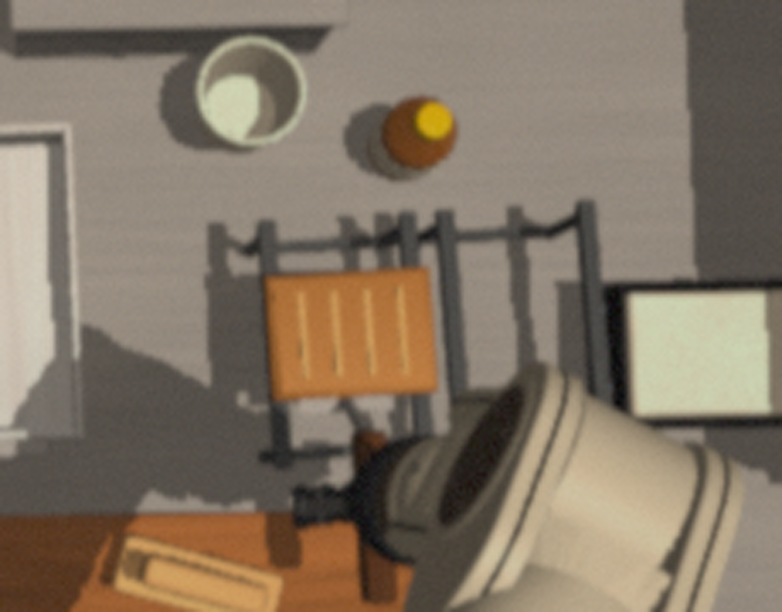

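View pics/s11.png

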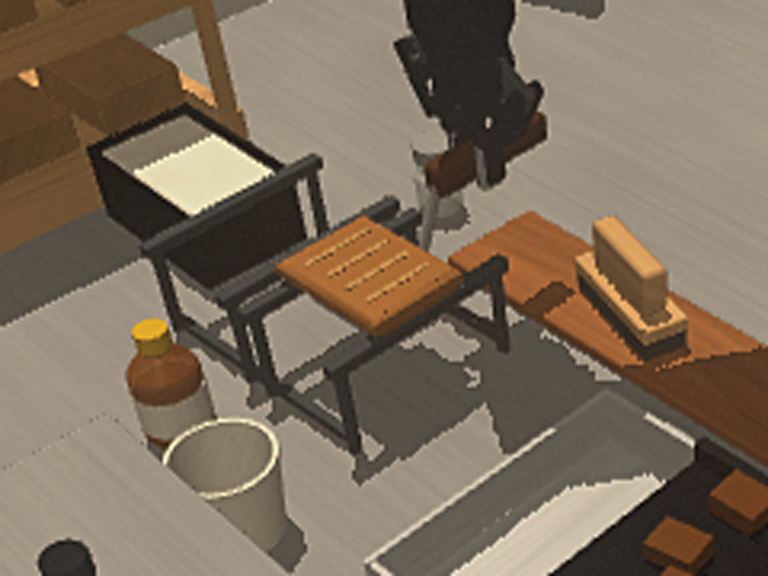

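```bash
python3 -m handwheel '[[0,0.2,0,0,0,0],[0,0.4,0,0,0,0],[0,0.47,0,0,0,0],[0,0.47,0,0,0,0],[0,0.47,0,0,0,0]]' -1;python3 -m handwheel '[[-0.2,0,0,0,0,0],[-0.5,0,0,0,0,0],[-0.9,0,0,0,0,0],[-1.4,0,0,0,0,0],[-1.9,0,0,0,0,0]]' -1; python3 -m handwheel '[[-0.6,0,0,0,0,0],[-1.2,0,0,0,0,0],[-1.8,0,0,0,0,0],[-2.4,0,0,0,0,0],[-3,0,0,0,0,0]]' -1; python3 - <<'E'
from h import *
c=cam("top"); crop(c,330,130,560,310,3.4,"t12.png"); delta([.4728,-.2607,.110],down(np.radians(92.2))); c=cam("scene"); crop(c,120,100,360,280,3.2,"s12.png")
E
```

```text
clock: 25.05
eef_pos: [0.4733, -0.261, 0.1099]
tool_rot: [0.707, 0.015, -0.015, -0.707]
ft_force: [0.2, 0.2, -1.3]
grip_width: 0.0195
clock: 25.68
eef_pos: [0.4246, -0.2629, 0.1098]
tool_rot: [-0.707, -0.014, 0.015, 0.707]
ft_force: [-0.4, -0.4, -1.8]
grip_width: 0.019
clock: 26.3
eef_pos: [0.3498, -0.2661, 0.1098]
tool_rot: [0.707, 0.015, -0.015, -0.707]
ft_force: [0.4, 0.2, -0.7]
grip_width: 0.019
row: [ 5.   -0.03 -0.01] [-0.    0.01 -0.01] | pos [ 0.3478 -0.2656  0.1096] F [-1.7  0.9 -1.8] g 0.0191
```

View pics/t12.png

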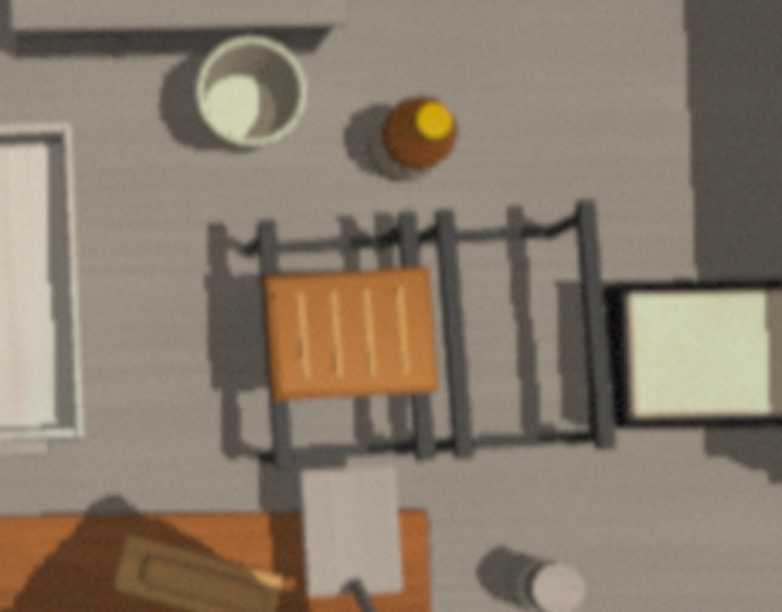

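View pics/s12.png

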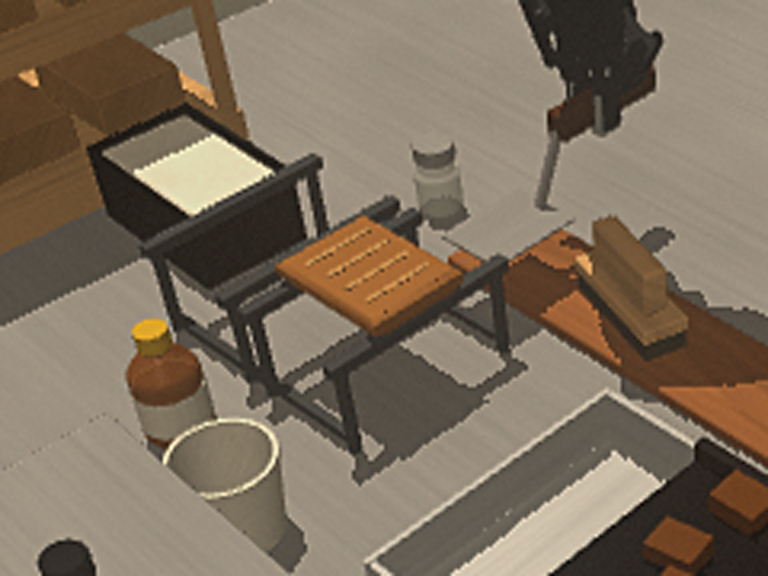

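```bash
python3 -m handwheel '[[0,-0.4,0,0,0,0],[0,-1,0,0,0,0],[0,-1.6,0,0,0,0],[0,-2.2,0,0,0,0],[0,-2.4,0,0,0,0]]' -1; python3 -m handwheel '[[0.2,0,0.8,0,-0.4,0],[0.5,0,2.2,0,-1.2,0],[0.9,0,3.8,0,-2.1,0],[1.3,0,5.5,0,-3,0],[1.6,0,7.2,0,-4,0]]' -1; python3 - <<'E'
from h import *
delta([.415,.0998,.17],down(np.radians(172.3)))
E
```

```text
clock: 27.02
eef_pos: [0.3522, -0.2666, 0.1713]
tool_rot: [0.708, 0.016, -0.014, -0.706]
ft_force: [0.2, -0.2, -2.3]
grip_width: 0.0193
clock: 27.65
eef_pos: [0.3839, -0.0831, 0.1699]
tool_rot: [0.659, 0.258, -0.257, -0.658]
ft_force: [0.7, 0.5, -1.7]
grip_width: 0.019
row: [ 5.88 -0.    4.54] [ 0.   -3.96  0.  ] | pos [ 0.3839 -0.0831  0.1699] F [ 0.7  0.5 -1.7] g 0.019
```

```bash
python3 -m handwheel '[[1.4,0,1.1,0,-1,0],[2.8,0,2.1,0,-2,0],[4.2,0,3.2,0,-3,0],[5.4,0,4.1,0,-3.8,0],[5.88,0,4.54,0,-3.96,0]]' -1; python3 -m handwheel '[[0,0.5,0,0,0,0],[0,1.3,0,0,0,0],[0,2.2,0,0,0,0],[0,3,0,0,0,0],[0,3.6,0,0,0,0]]' -1; python3 - <<'E'
from h import *
delta([.415,.0998,.059],down(np.radians(172.3)))
E
```

```text
clock: 28.28
eef_pos: [0.4159, 0.1003, 0.1698]
tool_rot: [0.533, 0.465, -0.465, -0.533]
ft_force: [-0.3, -0.4, -1.9]
grip_width: 0.0191
clock: 28.9
eef_pos: [0.4142, 0.0965, 0.0781]
tool_rot: [-0.534, -0.462, 0.464, 0.535]
ft_force: [1.1, 0.3, -2.3]
grip_width: 0.0191
row: [ 0.14  0.76 -0.01] [-0.01 -0.05 -0.01] | pos [0.4142 0.0965 0.0781] F [ 1.1  0.3 -2.3] g 0.0191
```

```bash
python3 -m handwheel '[[0,0.3,0,0,0,0],[0,0.5,0,0,0,0],[0,0.62,0,0,0,0],[0,0.7,0,0,0,0],[0,0.74,0,0,0,0]]' -1; python3 -m handwheel '[[0,0.02,0,0,0,0],[0,0.03,0,0,0,0],[0,0.03,0,0,0,0],[0,0.03,0,0,0,0],[0,0.03,0,0,0,0]]' -1
```

```text
clock: 29.52
eef_pos: [0.4157, 0.0985, 0.0615]
tool_rot: [0.534, 0.464, -0.464, -0.534]
ft_force: [0.3, 0.4, -2.1]
grip_width: 0.0193
clock: 30.15
eef_pos: [0.4155, 0.0984, 0.0606]
tool_rot: [0.534, 0.464, -0.464, -0.534]
ft_force: [-1.0, 0.7, -1.2]
grip_width: 0.0194
```

```bash
python3 -m handwheel '[[0,0.04,0,0,0,0],[0,0.08,0,0,0,0],[0,0.08,0,0,0,0],[0,0.08,0,0,0,0],[0,0.08,0,0,0,0]]' -1;python3 -m handwheel '[[0,0.02,0,0,0,0],[0,0.03,0,0,0,0],[0,0.03,0,0,0,0],[0,0.03,0,0,0,0],[0,0.03,0,0,0,0]]' -1
```

```text
clock: 30.78
eef_pos: [0.4155, 0.0984, 0.0586]
tool_rot: [0.534, 0.464, -0.464, -0.534]
ft_force: [0.2, -0.5, -1.9]
grip_width: 0.0191
clock: 31.4
eef_pos: [0.4156, 0.0983, 0.058]
tool_rot: [0.534, 0.464, -0.464, -0.534]
ft_force: [-0.4, -1.2, 2.3]
grip_width: 0.0195
```

Contact. Open and rise.

```bash
python3 -m handwheel '[[0,0,0,0,0,0],[0,0,0,0,0,0],[0,0,0,0,0,0],[0,0,0,0,0,0],[0,0,0,0,0,0]]' 1;python3 -m handwheel '[[0,-0.2,0,0,0,0],[0,-0.8,0,0,0,0],[0,-1.8,0,0,0,0],[0,-3,0,0,0,0],[0,-4,0,0,0,0]]' 1; python3 - <<'E'
from h import *
delta([.4188,-.1588,.17],down(np.radians(163.6)))
cam("wrist","w13.png"); c=cam("top"); crop(c,140,150,370,330,3.4,"t13.png"); print(bot.get_obs()["joint_pos"])
E
```

```text
clock: 32.02
eef_pos: [0.4155, 0.0985, 0.0578]
tool_rot: [-0.534, -0.464, 0.464, 0.534]
ft_force: [0.0, 0.6, -0.6]
grip_width: 0.0854
clock: 32.65
eef_pos: [0.4157, 0.0985, 0.1593]
tool_rot: [0.534, 0.464, -0.463, -0.534]
ft_force: [-0.3, -0.1, 0.9]
grip_width: 0.0856
row: [-10.17  -0.43  -1.56] [0.01 0.84 0.  ] | pos [0.4157 0.0985 0.1593] F [-0.3 -0.1  0.9] g 0.0856
[ 2.32569280e-01  1.43969246e-01 -3.06519711e-01  1.11388114e+00
  5.62153535e-05 -1.19817160e+00]
```

View pics/w13.png

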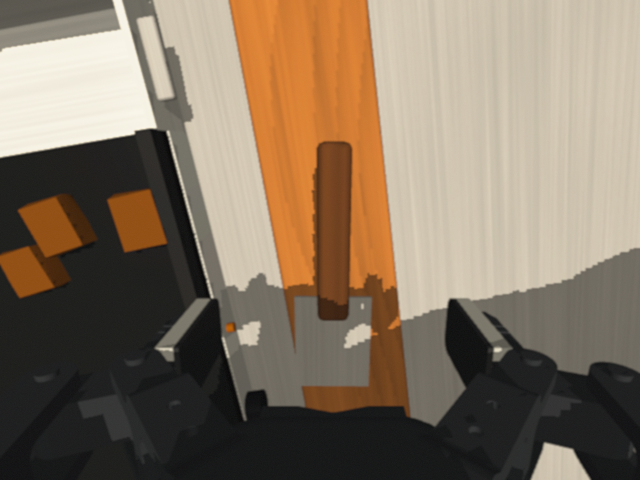

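View pics/t13.png

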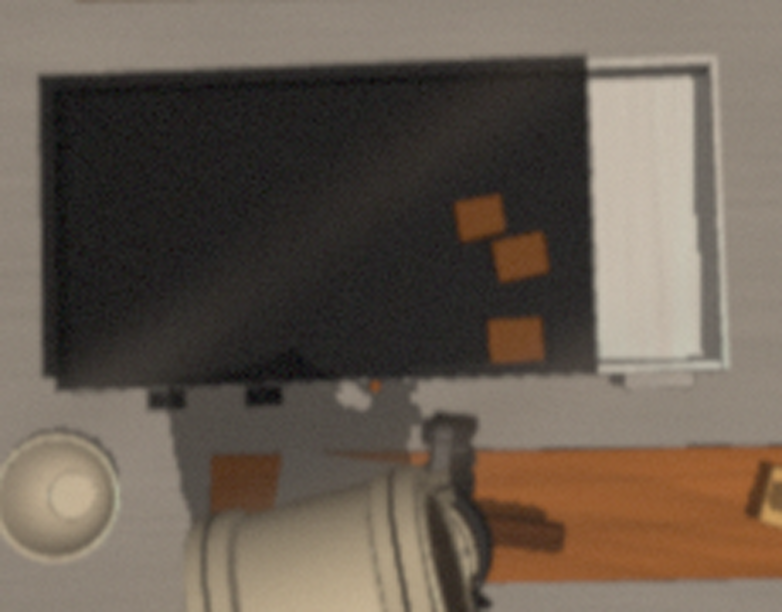

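```bash
python3 -m handwheel '[[-1,0,-0.2,0,0.2,0],[-2.5,0,-0.4,0,0.4,0],[-4.2,0,-0.6,0,0.6,0],[-5.9,0,-0.9,0,0.84,0],[-7.6,0,-1.2,0,0.84,0]]' 1;python3 -m handwheel '[[-1.3,0,0,0,0,0],[-2.2,0,0,0,0,0],[-2.57,0,0,0,0,0],[-2.57,0,0,0,0,0],[-2.57,0,0,0,0,0]]' 1; python3 - <<'E'
from h import *
delta([.4188,-.1588,.17],down(np.radians(163.6)))
cam("wrist","w14.png")
E
```

```text
clock: 33.38
eef_pos: [0.418, -0.0951, 0.1571]
tool_rot: [-0.566, -0.423, 0.424, 0.567]
ft_force: [0.2, 0.8, 0.0]
grip_width: 0.0855
clock: 34.0
eef_pos: [0.4006, -0.1549, 0.1576]
tool_rot: [-0.566, -0.424, 0.424, 0.566]
ft_force: [-0.7, 0.7, -0.1]
grip_width: 0.0855
row: [ 0.05 -0.49 -0.74] [-0.  0.  0.] | pos [ 0.4006 -0.1549  0.1576] F [-0.7  0.7 -0.1] g 0.0855
```

View pics/w14.png

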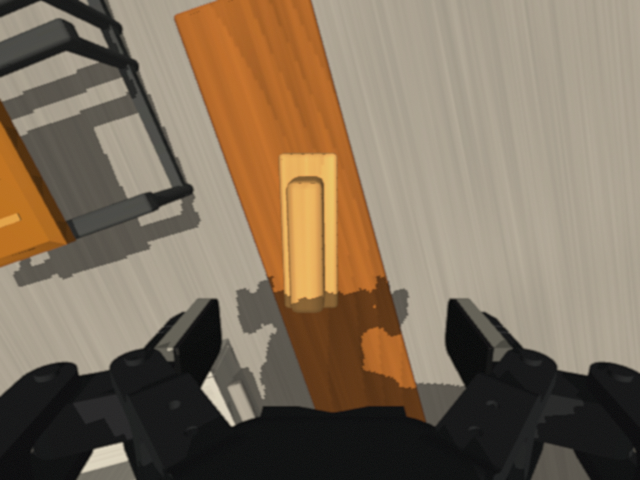

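```bash
python3 - <<'E'
from h import *
c=cam("wrist")
p=ray(c,[(306,178),(305,306)],.082); d=p[1]-p[0]; print(p.round(4),p.mean(0),np.degrees(np.arctan2(d[1],d[0])),np.linalg.norm(d))
p=ray(c,[(280,154),(336,154),(337,306)],.042);print(p.round(4),(p[0]+p[2])/2)
b=(p[0]+p[2])/2
delta([.419,-.159,.049],down(np.radians(163.6)))
E
```

```text
[[ 0.4027 -0.2018  0.082 ]
 [ 0.4274 -0.1252  0.082 ]] [ 0.41505407 -0.16345495  0.082     ] 72.1277431834254 0.0804898108272518
[[ 0.4185 -0.219   0.042 ]
 [ 0.3823 -0.2084  0.042 ]
 [ 0.4127 -0.1014  0.042 ]] [ 0.41557961 -0.16016783  0.042     ]
row: [ 0.04  4.35 -0.75] [-0.    0.01  0.  ] | pos [ 0.4007 -0.1548  0.1577] F [-0.4 -0.4  0.4] g 0.0855
```

```bash
python3 -m handwheel '[[0,0.3,-0.3,0,0.05,0],[0,1.2,-0.6,0,0.05,0],[0,2.2,-0.68,0,0.05,0],[0,3.1,-0.68,0,0.05,0],[0,3.7,-0.68,0,0.05,0]]' 1;python3 -m handwheel '[[0,0.3,0,0,0,0],[0,0.55,0,0,0,0],[0,0.65,0,0,0,0],[0,0.65,0,0,0,0],[0,0.65,0,0,0,0]]' 1;python3 -m handwheel '[[0,0,0,0,0,0],[0,0,0,0,0,0],[0,0,0,0,0,0],[0,0,0,0,0,0],[0,0,0,0,0,0]]' -1; python3 -m handwheel '[[0,0,0,0,0,0],[0,0,0,0,0,0],[0,0,0,0,0,0],[0,0,0,0,0,0],[0,0,0,0,0,0]]' -1
```

```text
clock: 34.72
eef_pos: [0.4166, -0.1599, 0.0637]
tool_rot: [-0.568, -0.421, 0.421, 0.569]
ft_force: [0.1, 0.5, 0.8]
grip_width: 0.0854
clock: 35.35
eef_pos: [0.4172, -0.1605, 0.0495]
tool_rot: [0.568, 0.421, -0.421, -0.568]
ft_force: [-0.1, 0.3, 0.2]
grip_width: 0.0858
clock: 35.98
eef_pos: [0.4171, -0.1605, 0.0493]
tool_rot: [0.568, 0.421, -0.421, -0.568]
ft_force: [0.0, 0.3, 1.3]
grip_width: 0.0211
clock: 36.6
eef_pos: [0.417, -0.1604, 0.0492]
tool_rot: [0.568, 0.421, -0.421, -0.568]
ft_force: [0.7, -0.3, 4.0]
grip_width: 0.0213
```

```bash
python3 -m handwheel '[[0,-0.4,0,0,0,0],[0,-1.3,0,0,0,0],[0,-2.4,0,0,0,0],[0,-3.6,0,0,0,0],[0,-4.6,0,0,0,0]]' -1; python3 - <<'E'
from h import *
c=cam("top"); im=c["color"].astype(int)
crop(c,140,150,370,330,3.4,"t15.png")
hsv=cv2.cvtColor(c["color"],cv2.COLOR_RGB2HSV)
m=((hsv[...,0]<15)&(hsv[...,1]>110)&(hsv[...,2]>50)).astype(np.uint8); m[:, :220]=0;m[:,314:]=0;m[:175]=0;m[262:]=0
n,l,s,ct=cv2.connectedComponentsWithStats(m)
cen=np.array([.6231,.2036]);ex=np.array([.9998,.0192]);ey=np.array([-.0192,.9998])
for i in range(1,n):
    if s[i,4]>20:
        p=ray(c,ct[i],.061)[0][:2]; print(s[i],ct[i].round(1),p.round(4),"local",((p-cen)@ex).round(4),((p-cen)@ey).round(4))
delta(None,down(np.radians(91.1)))
E
```

```text
clock: 37.22
eef_pos: [0.4161, -0.1601, 0.165]
tool_rot: [-0.568, -0.421, 0.421, 0.568]
ft_force: [0.9, -0.4, -1.9]
grip_width: 0.0212
[273 207  29  27 409] [287.  219.8] [0.6124 0.0765] local -0.0131 -0.1269
[283 243  17  14 224] [291.  249.3] [0.5425 0.0679] local -0.0832 -0.1342
row: [0. 0. 0.] [0.02 7.2  0.01] | pos [ 0.418  -0.1608  0.1681] F [ 1.5 -0.3  0.3] g 0.0213
```

View pics/t15.png

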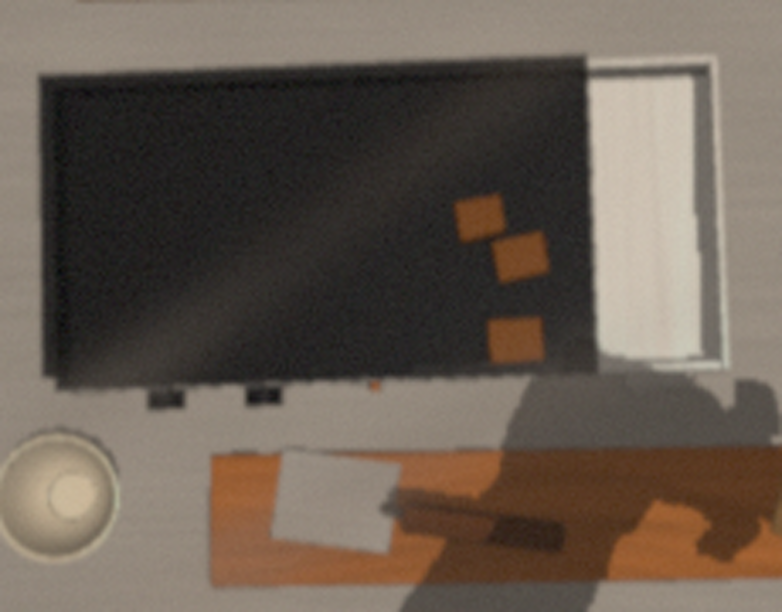

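```bash
python3 -m handwheel '[[0,0,0,0,0.9,0],[0,0,0,0,1.9,0],[0,0,0,0,2.9,0],[0,0,0,0,3.9,0],[0,0,0,0,4.9,0]]' -1; python3 - <<'E'
from h import *
cam("wrist","w16.png"); delta(None,down(np.radians(91.1)))
E
```

```text
clock: 37.9
eef_pos: [0.4158, -0.16, 0.1631]
tool_rot: [-0.692, -0.145, 0.146, 0.692]
ft_force: [0.6, -0.1, -0.6]
grip_width: 0.0213
row: [0. 0. 0.] [-0.01  2.24 -0.01] | pos [ 0.4158 -0.16    0.1631] F [ 0.   0.1 -1.8] g 0.0214
```

View pics/w16.png

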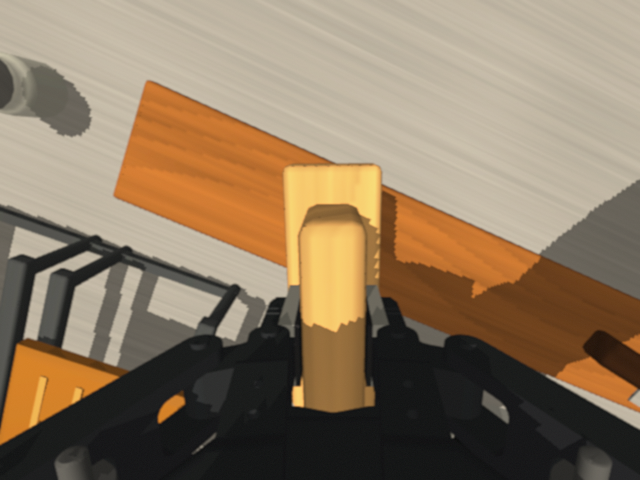

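```bash
python3 - <<'E'
from h import *
c=cam("wrist"); o=bot.get_obs(); r=R.from_quat(o["tool_rot"])
for px,z in (((333,165),.0072*-1),((333,207),.0328),((333,218),.0328)):
    p=ray(c,px,o["eef_pos"][2]+z)[0]; print(r.inv().apply(p-o["eef_pos"]))
cen=np.array([.6231,.2036]);ex=np.array([.9998,.0192]);ey=np.array([-.0192,.9998])
for l in ((-.037,-.045),(-.037,-.205)):
    t=cen+l[0]*ex+l[1]*ey; print(t)
    delta([t[0],t[1],.14],down(np.radians(91.1)))
E
```

```text
[-0.05669212  0.00728699  0.00105821]
[-0.04697262 -0.03272791  0.00094158]
[-0.04364086 -0.03273297  0.00091079]
[0.5869714 0.1578986]
row: [11.44  0.92  8.82] [-0.01  2.3  -0.01] | pos [ 0.4159 -0.16    0.1632] F [-0.2 -0.1 -1. ] g 0.0215
[ 0.5900434 -0.0020694]
row: [8.94 0.92 2.92] [-0.01  2.3  -0.01] | pos [ 0.4159 -0.16    0.1632] F [-0.2 -0.1 -1. ] g 0.0215
```

```bash
python3 -m handwheel '[[0.8,0,0.6,0,0.5,0],[2.4,0,1.8,0,1,0],[4.2,0,3.2,0,1.5,0],[6,0,4.6,0,2,0],[7.8,0,6,0,2.3,0]]' -1; python3 - <<'E'
from h import *
delta([.587,.158,.11],down(np.radians(91.1)))
E
```

```text
clock: 38.62
eef_pos: [0.5338, 0.0577, 0.1635]
tool_rot: [0.707, 0.007, -0.007, -0.707]
ft_force: [0.7, 0.1, -1.5]
grip_width: 0.0213
row: [2.21 2.14 3.97] [ 0.    0.01 -0.01] | pos [0.5338 0.0577 0.1635] F [ 0.7  0.1 -1.5] g 0.0213
```

```bash
python3 -m handwheel '[[0.7,0,1.3,0,0,0],[1.4,0,2.6,0,0,0],[2,0,3.6,0,0,0],[2.2,0,3.95,0,0,0],[2.21,0.5,3.97,0,0,0]]' -1;python3 -m handwheel '[[0,0.6,0,0,0,0],[0,1.2,0,0,0,0],[0,1.6,0,0,0,0],[0,1.9,0,0,0,0],[0,2.1,0,0,0,0]]' -1; python3 - <<'E'
from h import *
delta([.587,.158,.0830],down(np.radians(91.1))); c=cam("top"); crop(c,140,150,370,330,3.4,"t17.png"); cam("scene","s17.png")
E
```

```text
clock: 39.25
eef_pos: [0.5875, 0.1566, 0.1515]
tool_rot: [0.707, 0.008, -0.007, -0.707]
ft_force: [-0.3, -0.2, -1.6]
grip_width: 0.0214
clock: 39.88
eef_pos: [0.587, 0.1563, 0.0987]
tool_rot: [0.707, 0.007, -0.007, -0.707]
ft_force: [0.1, 0.3, -1.3]
grip_width: 0.0214
row: [0.   0.63 0.07] [ 0. -0. -0.] | pos [0.587  0.1563 0.0987] F [ 0.1  0.3 -1.3] g 0.0214
```

View pics/t17.png

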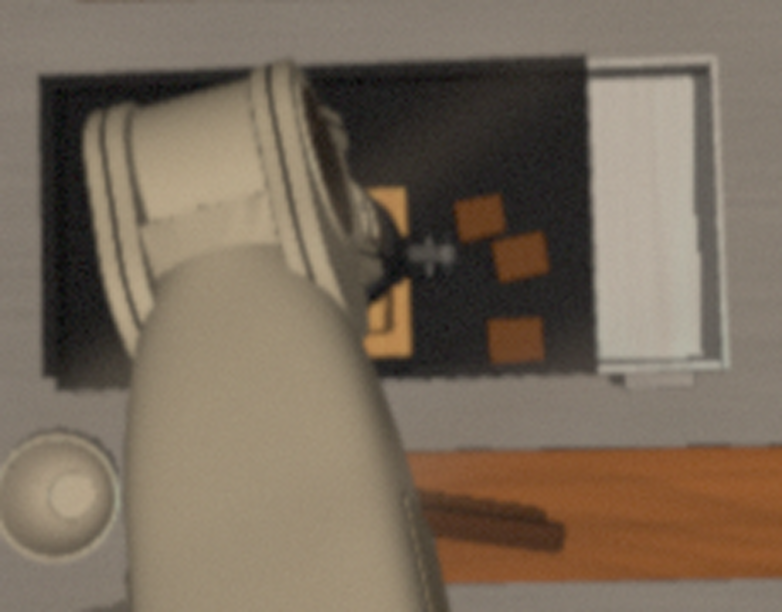

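View pics/s17.png

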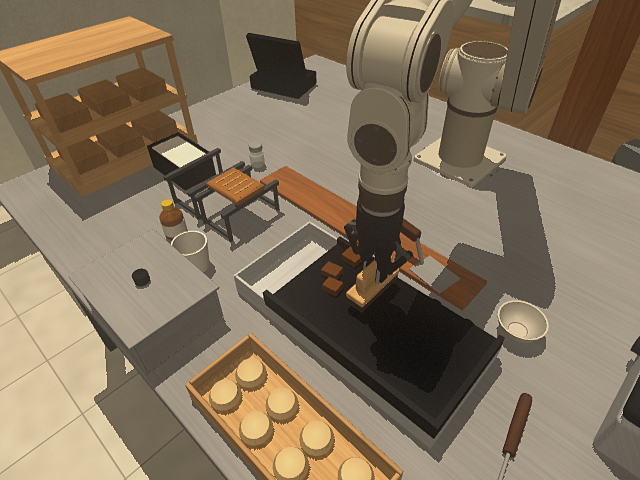

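```bash
python3 -m handwheel '[[0,0.2,0,0,0,0],[0,0.4,0,0,0,0],[0,0.55,0,0,0,0],[0,0.61,0,0,0,0],[0,0.61,0,0,0,0]]' -1; python3 -m handwheel '[[0,0,-0.2,0,0,0],[0,0,-0.5,0,0,0],[0,0,-0.9,0,0,0],[0,0,-1.3,0,0,0],[0,0,-1.7,0,0,0]]' -1; python3 -m handwheel '[[0,0,-0.35,0,0,0],[0,0,-0.7,0,0,0],[0,0,-1,0,0,0],[0,0,-1.3,0,0,0],[0,0,-1.6,0,0,0]]' -1; python3 - <<'E'
from h import *
delta([.590,-.002,.0830],down(np.radians(91.1))); c=cam("top"); crop(c,140,150,370,330,3.4,"t18.png"); 
E
```

```text
clock: 40.6
eef_pos: [0.5869, 0.1564, 0.0837]
tool_rot: [0.707, 0.007, -0.007, -0.707]
ft_force: [-0.0, -0.5, -1.8]
grip_width: 0.0211
clock: 41.22
eef_pos: [0.5878, 0.113, 0.0838]
tool_rot: [-0.707, -0.006, 0.006, 0.707]
ft_force: [-0.8, -0.7, -2.2]
grip_width: 0.0211
clock: 41.85
eef_pos: [0.5886, 0.0735, 0.0838]
tool_rot: [-0.707, -0.007, 0.007, 0.707]
ft_force: [-0.3, 0.8, -0.9]
grip_width: 0.0212
row: [ 0.    0.03 -3.02] [-0. -0. -0.] | pos [0.5886 0.0735 0.0838] F [-0.3  0.8 -0.9] g 0.0212
```

View pics/t18.png

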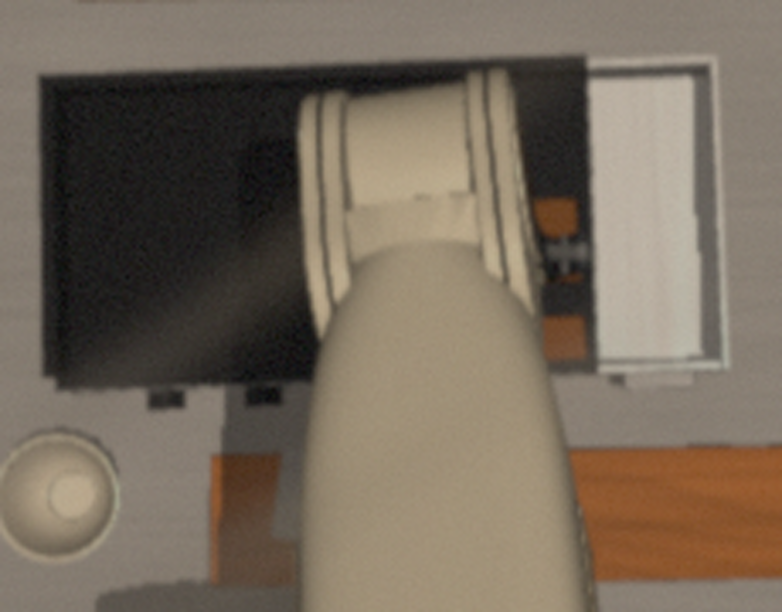

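```bash
python3 -m handwheel '[[0,0,-0.3,0,0,0],[0,0,-0.6,0,0,0],[0,0,-0.9,0,0,0],[0,0,-1.2,0,0,0],[0,0,-1.5,0,0,0]]' -1; python3 -m handwheel '[[0,0,-0.3,0,0,0],[0,0,-0.6,0,0,0],[0,0,-0.9,0,0,0],[0,0,-1.25,0,0,0],[0,0,-1.55,0,0,0]]' -1; python3 -m handwheel '[[0,0,0.1,0,0,0],[0,0,0.3,0,0,0],[0,-0.5,0.6,0,0,0],[0,-1.5,0.6,0,0,0],[0,-2.5,0.6,0,0,0]]' -1; python3 - <<'E'
from h import *
delta([.590,-.002,.0830],down(np.radians(91.1))); c=cam("top"); crop(c,140,150,370,330,3.4,"t19.png");cam("scene","s19.png") 
E
```

```text
clock: 42.52
eef_pos: [0.5892, 0.0358, 0.0838]
tool_rot: [0.707, 0.007, -0.007, -0.707]
ft_force: [0.3, 0.1, -0.7]
grip_width: 0.0214
clock: 43.15
eef_pos: [0.59, -0.0029, 0.0838]
tool_rot: [0.707, 0.007, -0.007, -0.707]
ft_force: [-0.0, 0.0, -1.4]
grip_width: 0.0213
clock: 43.78
eef_pos: [0.5898, 0.0138, 0.1478]
tool_rot: [-0.707, -0.007, 0.007, 0.707]
ft_force: [0.3, 0.0, -0.8]
grip_width: 0.0214
row: [-0.01  2.59 -0.63] [-0.  0.  0.] | pos [0.5898 0.0138 0.1478] F [ 0.3  0.  -0.8] g 0.0214
```

View pics/t19.png

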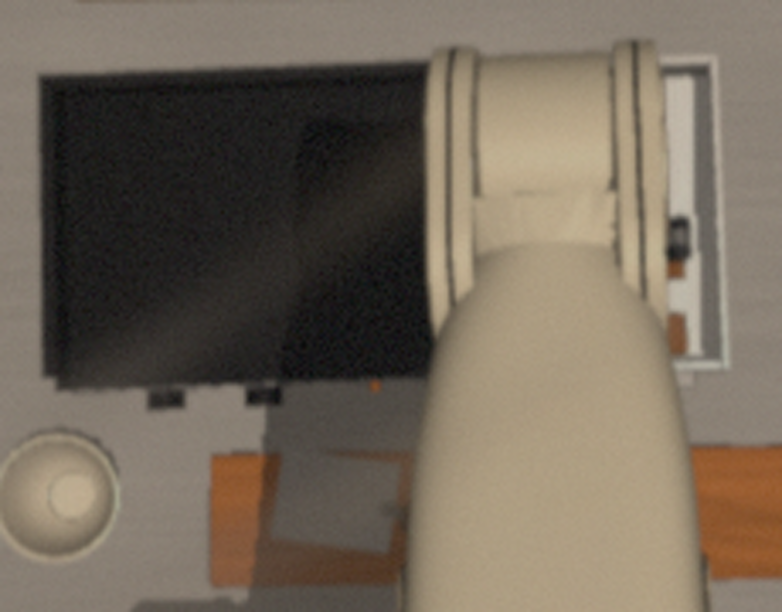

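View pics/s19.png

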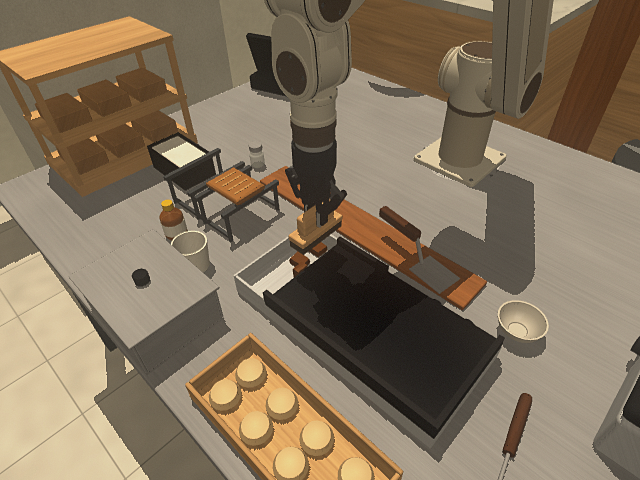

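```bash
python3 - <<'E'
from h import *
delta([.417,-.158,.15],down(np.radians(163)))
E
python3 -m handwheel '[[-0.6,0,-0.6,0,-0.8,0],[-1.9,0,-1.9,0,-1.6,0],[-3.3,0,-3.3,0,-2.5,0],[-4.7,0,-4.7,0,-3.4,0],[-5.9,0,-5.8,0,-4.3,0]]' -1
python3 - <<'E'
from h import *
delta([.417,-.158,.15],down(np.radians(163)));c=cam("top"); crop(c,140,150,370,330,3.4,"t20.png");c=cam("scene");crop(c,220,180,420,330,3.8,"s20.png") 
E
```

```text
row: [-7.15 -0.03 -6.73] [ 0.03 -7.19  0.04] | pos [0.5923 0.0136 0.1506] F [-0.7 -0.  -0.7] g 0.0214
clock: 44.5
eef_pos: [0.4434, -0.1357, 0.1458]
tool_rot: [-0.655, -0.267, 0.267, 0.655]
ft_force: [0.7, -0.2, -1.0]
grip_width: 0.0209
row: [-1.38 -0.17  0.1 ] [-0.   -2.86 -0.  ] | pos [ 0.4434 -0.1357  0.1458] F [ 0.7 -0.2 -1. ] g 0.0209
```

View pics/t20.png

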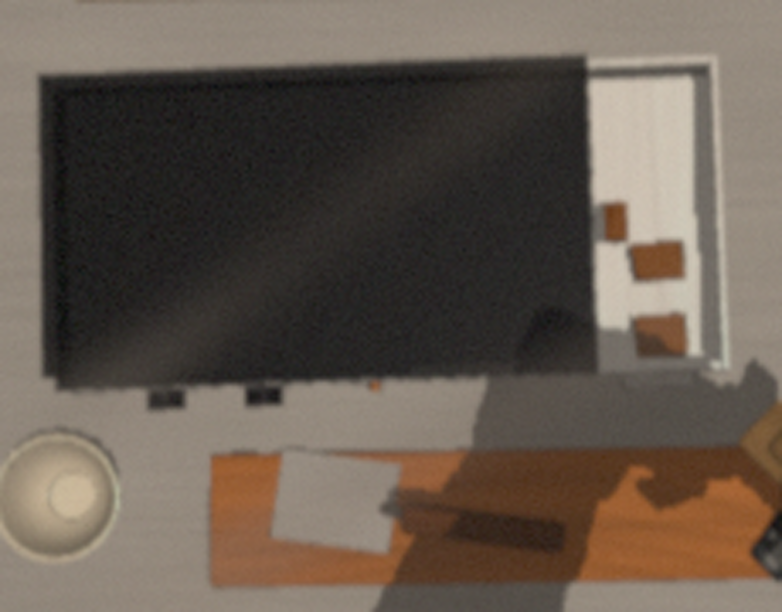

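View pics/s20.png

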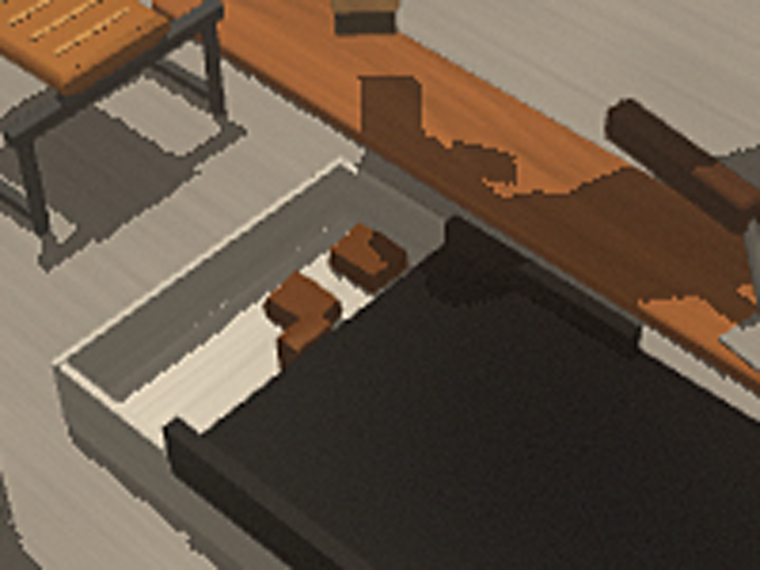

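```bash
python3 - <<'E'
from h import *
c=cam("top"); crop(c,300,195,355,265,8,"t21.png");c=cam("scene");crop(c,280,230,350,290,10,"s21.png") 
E
```

```text
(no output)
```

View pics/t21.png

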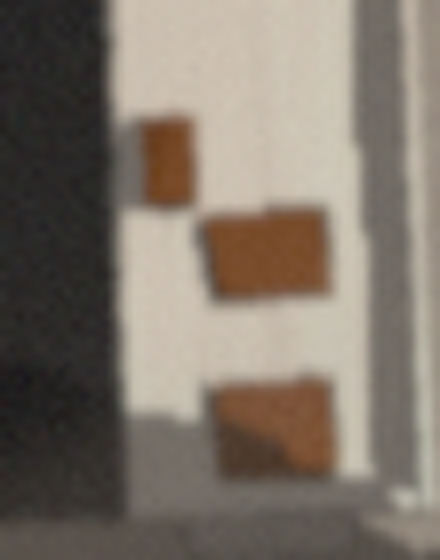

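View pics/s21.png

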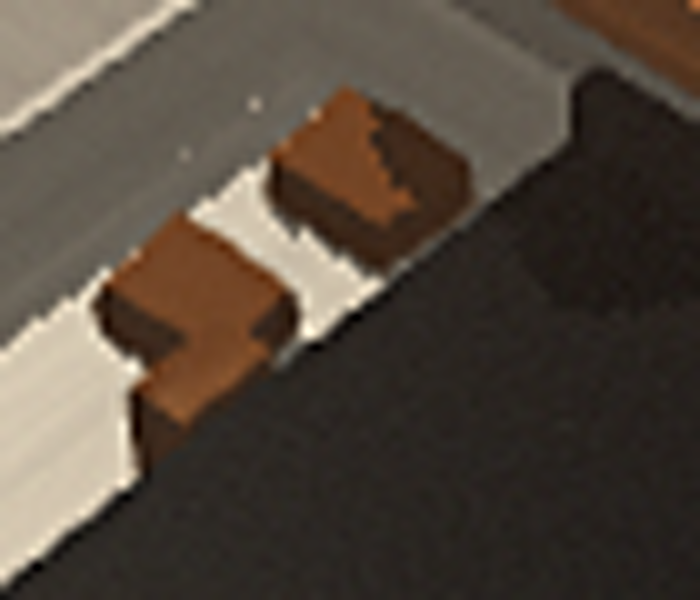

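```bash
python3 -m handwheel '[[-0.4,0,0,0,-0.8,0],[-0.9,0,0.1,0,-1.7,0],[-1.2,0,0.1,0,-2.5,0],[-1.38,0,0.1,0,-2.86,0],[-1.38,0,0.1,0,-2.86,0]]' -1; python3 -m handwheel '[[0,0.5,0,0,0,0],[0,1.3,0,0,0,0],[0,2.2,0,0,0,0],[0,2.9,0,0,0,0],[0,3.2,0,0,0,0]]' -1;  python3 - <<'E'
from h import *
delta([.417,-.158,.049],down(np.radians(163)))
E
```

```text
clock: 45.32
eef_pos: [0.4193, -0.1565, 0.1462]
tool_rot: [0.57, 0.419, -0.419, -0.57]
ft_force: [0.8, -0.9, -1.0]
grip_width: 0.021
clock: 45.95
eef_pos: [0.4176, -0.1565, 0.0646]
tool_rot: [-0.569, -0.418, 0.419, 0.57]
ft_force: [-0.2, 0.1, -1.5]
grip_width: 0.0215
row: [-0.07  0.62  0.  ] [-0.02 -0.03  0.  ] | pos [ 0.4176 -0.1565  0.0646] F [-0.2  0.1 -1.5] g 0.0215
```

```bash
python3 -m handwheel '[[0,0.2,0,0,0,0],[0,0.4,0,0,0,0],[0,0.5,0,0,0,0],[0,0.52,0,0,0,0],[0,0.52,0,0,0,0]]' -1; python3 -m handwheel '[[0,0.03,0,0,0,0],[0,0.05,0,0,0,0],[0,0.05,0,0,0,0],[0,0.05,0,0,0,0],[0,0.05,0,0,0,0]]' -1
```

```text
clock: 46.58
eef_pos: [0.4186, -0.1574, 0.0536]
tool_rot: [0.57, 0.419, -0.419, -0.569]
ft_force: [-1.1, 1.2, -0.8]
grip_width: 0.0212
clock: 47.2
eef_pos: [0.4184, -0.1573, 0.0521]
tool_rot: [0.57, 0.419, -0.419, -0.57]
ft_force: [-0.0, 0.1, -1.5]
grip_width: 0.0215
```

```bash
python3 -m handwheel '[[0,0.03,0,0,0,0],[0,0.06,0,0,0,0],[0,0.09,0,0,0,0],[0,0.09,0,0,0,0],[0,0.09,0,0,0,0]]' -1; python3 -m handwheel '[[0,0.02,0,0,0,0],[0,0.04,0,0,0,0],[0,0.04,0,0,0,0],[0,0.04,0,0,0,0],[0,0.04,0,0,0,0]]' -1
```

```text
clock: 47.82
eef_pos: [0.4184, -0.1573, 0.0498]
tool_rot: [-0.57, -0.419, 0.419, 0.57]
ft_force: [-0.7, 0.7, -1.1]
grip_width: 0.0213
clock: 48.45
eef_pos: [0.4185, -0.1573, 0.0493]
tool_rot: [0.57, 0.419, -0.419, -0.569]
ft_force: [-1.6, 0.7, 5.6]
grip_width: 0.021
```

```bash
python3 -m handwheel '[[0,0,0,0,0,0],[0,0,0,0,0,0],[0,0,0,0,0,0],[0,0,0,0,0,0],[0,0,0,0,0,0]]' 1; python3 -m handwheel '[[0,-0.3,0,0,0,0],[0,-1,0,0,0,0],[0,-2,0,0,0,0],[0,-3.2,0,0,0,0],[0,-4.4,0,0,0,0]]' 1; python3 -m handwheel '[[0,-1,0,0,0,0],[0,-2,0,0,0,0],[0,-3,0,0,0,0],[0,-3.4,0,0,0,0],[0,-3.5,0,0,0,0]]' 1; python3 - <<'E'
from h import *
cam("top","t22.png");cam("scene","s22.png");cam("wrist","w22.png");delta()
E
```

```text
clock: 49.08
eef_pos: [0.4184, -0.1572, 0.0488]
tool_rot: [-0.57, -0.419, 0.419, 0.57]
ft_force: [0.2, -0.1, -0.7]
grip_width: 0.0853
clock: 49.7
eef_pos: [0.4183, -0.1572, 0.1602]
tool_rot: [0.57, 0.419, -0.419, -0.569]
ft_force: [1.2, 0.1, -1.1]
grip_width: 0.0852
clock: 50.32
eef_pos: [0.4186, -0.1573, 0.2467]
tool_rot: [0.57, 0.419, -0.419, -0.569]
ft_force: [-0.2, 0.4, -0.2]
grip_width: 0.0853
row: [0. 0. 0.] [0. 0. 0.] | pos [ 0.4179 -0.1571  0.2455] F [-0.1 -0.4  0.5] g 0.0854
```

View pics/t22.png

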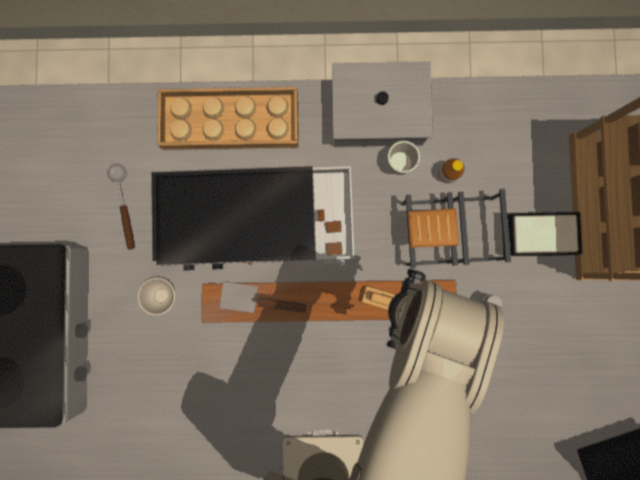

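View pics/s22.png

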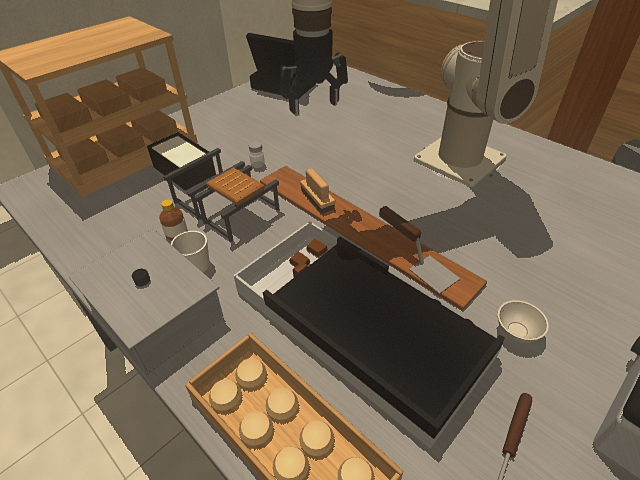

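View pics/w22.png

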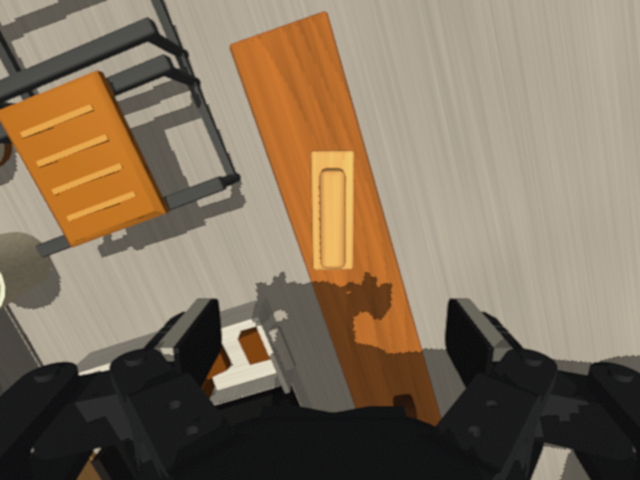

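The overview shows the plate empty, the cake on the left bay at (433,228), three pieces in the tray at (320–335, 215–250), and both tools on the board.

```bash
python3 -c "
from workcell import bot
print(bot.job_done())"
```

```text
the job is handed in; nothing more can be done
None
```

The job is handed in at about 50 s on the clock; it gives no verdict. At this start there was one cake and three crust pieces.

- **Cake:** I slid the spatula under it against the back rim, carried it across and lowered it onto the left bay of the rack. The force reading dropped by its weight as it touched the rails. The last pictures show it bridging both rails, square and flat.
- **Spatula and brush:** Both are standing on the board close to where they were found.
- **Crust pieces:** One was knocked aside to the front rim during the run. I measured it again before sweeping and one brush pass took all three. The last pictures show the hot plate empty and all three pieces in the crumb tray. One of them stands on end there, by my reading of two views, and I left it.
- **Other checks:** The shaker, bowl, oil bottle and cup were left alone, and the highest force I read was about 20 N. The gripper ended open, about 25 cm above the table and clear of everything.

One thing disagreed. At full insertion the blade stopped about 7 mm short of the back rim, though the rising force suggested it had reached it. It still carried the cake safely.

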